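# Key and fit the drive pulley of a glaze jar mill

## Task

Put the jar mill's drive pulley back on: lay the brass key in the keyseat of the drive shaft, fully down, and let go of it; then take the aluminium pulley from its wooden V-block and slide it on by feel, toothed side first, keyway over the key, until it meets the shoulder. Seat it there with a firm push of about 15 N and let go; never force the parts (30 N is too much), and leave everything else on the bench alone.

Things in the scene. Friction and masses are not known exactly. Their poses are not given: they have to be found in the camera images.
- shaft_shoulder (a point): Point on the axis of the jar mill's level drive shaft, in the plane of the shoulder (face of the dark 46 mm bearing collar). x points out to the free end, z square out of the keyseat (up, leaning up to 0.3 rad), y across. Diameter 32 mm, 125 mm above the bench. Shaft and roller turn against a drag of 0.35 Nm, and float endways by up to 5 mm against 4 N, so a push moves them inwards to a firm stop, found by feel only.
- shaft_end (a point): Centre of the shaft's free end, same axes: on the axis, 64 mm out from the shoulder, its rim broken by a 0.5 mm bevel only. The green end plate is 16 to 21 mm behind the shoulder and reaches 35 mm above the axis. Nothing else is near the stub but the motor's pulley, 158 mm to the +y side and 70 mm lower.
- keyseat (a point): Middle of the keyseat's floor, same axes: 28 mm out from the shoulder, 11.5 mm from the shaft axis. The seat is 40 mm long (x) and 11 mm wide (y), closed at both ends; its side edges are 3.5 mm above this floor.
- key_centre (a point): Loose brass-coloured key lying on the bench, chamfered at its ends: 37 mm long (x), 10 mm wide (y), 8 mm high (z), 24 g; this point is its centre. In the keyseat it has 0.5 mm play at each side and 1.5 mm at each end; its centre is then 4 mm above the floor, and 3.5 mm of it stand proud of the shaft. The other key, shorter and dark, is not wanted.
- pulley_boss (a point): Aluminium toothed pulley lying level in the wooden V-block, keyway up, 0.24 to 0.39 kg. The point is on its axis, mid-way along the plain boss by which to grip it (50 mm diameter, 26 mm long, free all round, 60 mm above the bench). x points out of the boss end, z to the keyway. Centre of mass at x = -21 mm. Fitted home, it is 41 mm out from the shoulder on the shaft axis, axes alike.
- pulley_face (a point): Centre of the bore on the pulley's inner face (toothed side), which goes on first and ends on the shoulder; same axes as the boss, 41 mm from it. Bore 32.8 mm right through, a close fit; keyway 11 mm wide, its roof 20.6 mm from the axis. The toothed part is 28 mm long, 68 mm diameter, its flanges 73 mm. The V-block (fixed, 44 mm high, 84 mm wide) holds it there only, ending 3.5 mm short of the boss.
Mind the look-alikes: they are no part of the job. What is meant by the part that bears pulley_boss is not black or purple, and is the smaller of those in its own colour.

How it is judged:
On the way, in this order (a step that is already met when the one before it is completed fails the run):
1. the key lies fully down in the keyseat and is let go, the pulley not yet on the shaft (x of key_centre in the frame of shaft_shoulder between 0.0258 and 0.0302 m and y of key_centre in the frame of shaft_shoulder between -0.0015 and 0.0015 m and z of key_centre in the frame of shaft_shoulder between 0.0143 and 0.0166 m and angle between the x axis of key_centre and the x axis of shaft_shoulder, either way round below 0.07 rad and angle between the z axis of key_centre and the z axis of shaft_shoulder, either way round below 0.12 rad and contact force between the fingers and key below 0.05 N and distance between pulley_boss and shaft_shoulder above 0.11 m), for 0.3 s.
2. the pulley is on the shaft with its keyway over the key (x of key_centre in the frame of shaft_shoulder between 0.0258 and 0.0302 m and y of key_centre in the frame of shaft_shoulder between -0.0015 and 0.0015 m and z of key_centre in the frame of shaft_shoulder between 0.0143 and 0.0166 m and angle between the x axis of key_centre and the x axis of shaft_shoulder, either way round below 0.07 rad and angle between the z axis of each of key_centre, pulley_boss and the z axis of shaft_shoulder, either way round below 0.12 rad and x of pulley_boss in the frame of shaft_shoulder between 0.038 and 0.078 m and y of pulley_boss in the frame of shaft_shoulder between -0.002 and 0.002 m and z of pulley_boss in the frame of shaft_shoulder between -0.002 and 0.002 m and angle between the x axis of pulley_boss and the x axis of shaft_shoulder, either way round below 0.06 rad), for 0.1 s.
3. the pulley is pushed against the shoulder with at least 10 N (x of pulley_boss in the frame of shaft_shoulder between 0.0385 and 0.0428 m and y of pulley_boss in the frame of shaft_shoulder between -0.002 and 0.002 m and z of pulley_boss in the frame of shaft_shoulder between -0.002 and 0.002 m and angle between the x axis of pulley_boss and the x axis of shaft_shoulder, either way round below 0.06 rad and angle between the z axis of pulley_boss and the z axis of shaft_shoulder, either way round below 0.12 rad and contact force between pulley and shaft above 10 N), for 0.15 s.
At the end, for the whole second after the job is handed in: The key lies fully down in the keyseat (within 1 mm in height, 2 mm along) and the pulley is on the shaft over it, let go and at rest, its inner face within 1.8 mm of the shoulder, its axis within 2 mm and 0.06 rad of the shaft's and its keyway in line with the keyseat (x of key_centre in the frame of shaft_shoulder between 0.0258 and 0.0302 m and y of key_centre in the frame of shaft_shoulder between -0.0015 and 0.0015 m and z of key_centre in the frame of shaft_shoulder between 0.0143 and 0.0166 m and angle between the x axis of key_centre and the x axis of shaft_shoulder, either way round below 0.07 rad and angle between the z axis of each of key_centre, pulley_boss and the z axis of shaft_shoulder, either way round below 0.12 rad and x of pulley_boss in the frame of shaft_shoulder between 0.0385 and 0.0428 m and y of pulley_boss in the frame of shaft_shoulder between -0.002 and 0.002 m and z of pulley_boss in the frame of shaft_shoulder between -0.002 and 0.002 m and angle between the x axis of pulley_boss and the x axis of shaft_shoulder, either way round below 0.06 rad and linear speed of pulley below 0.01 m/s); the robot touches nothing.
It fails at once if the pulley is forced against the shaft or its shoulder with more than 30 N (contact force between pulley and shaft above 30 N).
It fails at once if the pulley is forced against the key with more than 30 N (contact force between pulley and key above 30 N).
It fails at once if the key is forced into the shaft with more than 30 N (contact force between key and shaft above 30 N).
It fails at once if another thing on the bench is moved by more than 25 mm (distance of any of small_key, old_collar, hex_key, screwdriver, brush_cup, mill_jar, ball_dish, glaze_brush from where it was at the start of the episode above 0.025 m).
It also fails if it takes over 72 s, if anything falls off the work surface, if the arm or the gripper's body presses on something with over 40 N, if the wrist force passes 120 N, or if a joint passes its speed limit or range.

## Robot

A 6-joint arm with a two-finger parallel gripper is mounted at the origin on the work surface. World frame = base frame: x ahead of the robot, y to its left, z up, the work surface at z = 0. Lengths are in m, angles in rad, forces in N, time in s.
With the tool pointing down it reaches from about 0.3 to 0.85 m from the base axis. Payload 4.2 kg.
Tool frame: the origin (TCP) lies at the very end of the fingers, on their centre line; the grasp point (between the pads) lies 19 mm behind it; x points along the fingers, z is the direction in which the jaws open and shut, and the axes are right-handed (so a half turn about x gives the same grasp; the last joint's range is limited). The gripper opens to 91 mm and grips with 3 to 60 N. Pads are 32 mm wide; open, the fingers measure 118 mm over their backs; the gripper's body (76 mm by 178 mm) begins 60 mm behind the grasp point.
Start: joints at [-1.254, 0.32, 1.565, -0, 1.257, -0.02], TCP at [0.19, -0.543, 0.214] pointing down, gripper open.
Joint ranges: [-3.11, 3.11], [-0.84, 2.01], [0.21, 2.61], [-1.34, 4.49], [0.05, 2.63], [-2.56, 2.56]. Speed limits (rad/s): [2.57, 2.57, 3.14, 3.14, 3.14, 3.14].

## Interface

Orientations are given as a unit quaternion [w, x, y, z].
In Python, from rig import r gives the robot as it stands.
- The arm moves only by the tool jog_arm, never from a script. Its arguments are lists of equal length, an entry for each row: "turn": the turn, a rotation vector about the tool's x, y, z in rad, a list of three; "offset": the shift along the tool's x, y, z in cm, a list of three; "grip": the gripper command: -1 is fully open, 1 is shut, values between are in proportion. A call has exactly 8 rows; each row shifts and turns the commanded pose from where the row before left it, along the tool's axes as they then stand; what a row does not reach is not made up. A row lasts 1/12 s, in which the tool goes at most 41.7 mm and 7.16 degrees, less where a joint would pass 70% of its speed; a pose out of reach is approached as far as the arm can. A call is refused whole if a number of a shift passes 4.17 or a number of a turn 0.125, either way. A call with a gripper value outside its range is refused whole. The fingers move at their own pace and stop on an object; "newtons" is the grip in N (left out, the last holds). Time passes only in rows, so rows that do not move let the fingers close, or fill a call up. It gives the time, the measured TCP pose, the force and the opening at its end, in the units of the state.
- r.observe(): the state, without advancing time (a new reading comes with each control period).
- r.snapshot(name): name is "scene" or "top" or "wrist"; returns a dict with "img" (420x560x3 uint8, blue, green, red), "K" (3x3 intrinsics, pixels), "extrinsics" (4x4, takes a point from camera to world coordinates). Camera axes: x right, y down, z forward; pixel columns grow to the right and rows downward; lengths in m; the calibration is good to about 2 mm. A picture is of the moment at which its call begins. There is no depth.
- r.sign_off(): hands the job in, once; it reports no verdict.
The state is a dict: "t": time; "joint_positions": joint angles; "dq": joint speeds; "joint_torque": joint torques, N m; "tool_pos": TCP position; "eef_rot": TCP orientation; "wrist_force": force on the tool from outside, world axes, zero at the start; "wrist_torque": the same for the moment, N m; "grip_width": opening from 0.0 (shut) to 1.0 (fully open).
Only numpy, scipy, OpenCV 4.12 (cv2) and the standard library are available. Lean on these libraries where they do the work, as an engineer would, in place of code of your own. Each camera call takes 0.05 s, during which the arm holds its last target. There are 200 camera calls.

## Working session

There is one attempt and no reset: what is moved stays moved. The work goes in short steps, Python scripts to look and compute and a tool call to move; the robot and the scene stay as the last step left them, time stands still between calls to the robot, and variables do not carry over. Pictures are saved under pics/ and viewed, about 8 in all and at most 12, crops included, and the job is handed in when it is done.

Besides the shell and the picture viewer there is one more tool, called as a command line: name --argument value ..., lists and objects as JSON in quotes. jog_arm: Moves the arm, as the interface text tells. Its arguments: {"type":"object","properties":{"turn":{"type":"array"},"offset":{"type":"array"},"grip":{"type":"array"},"newtons":{"type":"number"}},"required":["turn","offset","grip"]}

```bash
ls; mkdir -p pics
python3 - <<'E'
from rig import r
import cv2,numpy as np
for n in("scene","top"):
    s=r.snapshot(n);cv2.imwrite(f"pics/{n}0.png",s["img"]);np.savez(f"{n}0.npz",**s);print(n,s["K"].tolist(),s["extrinsics"].round(4).tolist())
print(r.observe())
E
```

```text
pics
scene [[382.30209994128273, 0.0, 278.60991028996636], [0.0, 382.30209994128273, 217.56519977850093], [0.0, 0.0, 1.0]] [[-0.5987, 0.6949, -0.3983, 0.8252], [0.801, 0.5174, -0.3012, 0.1075], [-0.0032, -0.4994, -0.8664, 0.7325], [0.0, 0.0, 0.0, 1.0]]
top [[408.6263966137711, 0.0, 284.26559163810066], [0.0, 408.6263966137711, 207.15660036268335], [0.0, 0.0, 1.0]] [[-0.107, -0.9723, 0.2078, 0.3398], [-0.9943, 0.1049, -0.0211, -0.1132], [-0.0013, -0.2089, -0.9779, 1.1043], [0.0, 0.0, 0.0, 1.0]]
{'t': 0.1, 'joint_positions': array([-1.25398193e+00,  3.20206809e-01,  1.56553413e+00, -4.27038623e-05,
        1.25740514e+00, -2.00009108e-02]), 'dq': array([-0.0001175 , -0.00083248, -0.00238071, -0.00018958, -0.00153877,
       -0.00057037]), 'joint_torque': array([ 5.35365689e-04, -4.13331521e+01, -2.32508451e+01,  7.29101943e-02,
        4.22098394e-02, -5.12295810e-05]), 'tool_pos': array([ 0.18987589, -0.5422717 ,  0.2132254 ]), 'eef_rot': array([ 0.5762853 ,  0.40943128,  0.57718541, -0.40880104]), 'wrist_force': array([ 1.34444778, -0.26758207, -0.35365001]), 'wrist_torque': array([ 0.01539891,  0.0157117 , -0.02063549]), 'grip_width': 0.9989979507958568}
```

Run:
```python
import cv2,numpy as np
a=cv2.imread("pics/scene0.png");b=cv2.imread("pics/top0.png")
cv2.imwrite("pics/s0.png",cv2.resize(a,(800,600),interpolation=cv2.INTER_CUBIC));cv2.imwrite("pics/t0.png",cv2.resize(b,(800,600),interpolation=cv2.INTER_CUBIC))
```

```text
(no output)
```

View pics/s0.png

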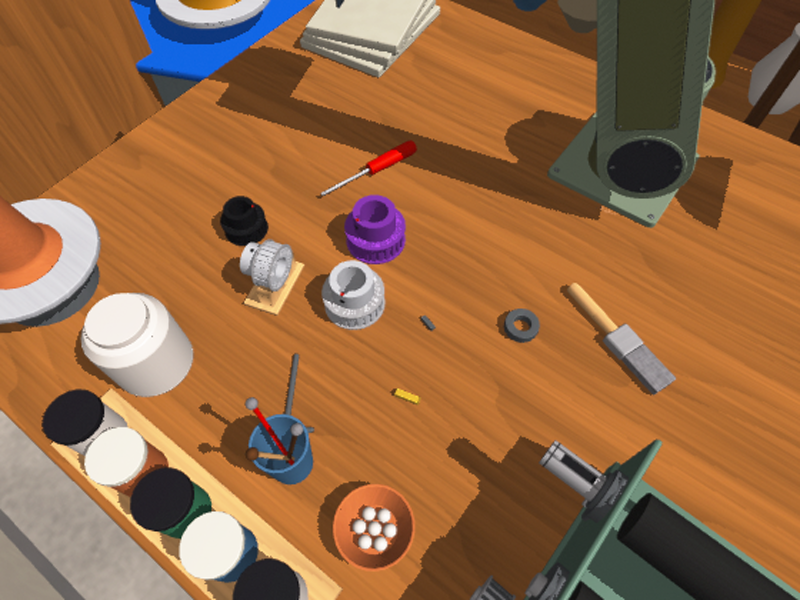

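View pics/t0.png

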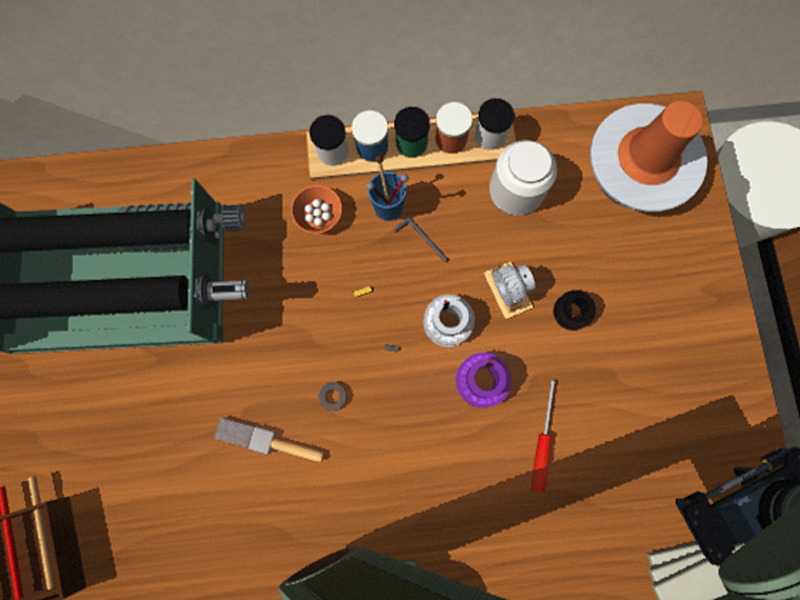

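```bash
cat > h.py <<'E'
import numpy as np, cv2
from scipy.spatial.transform import Rotation as R
from rig import r
def snap(n,f):
    s=r.snapshot(n);np.savez(f+".npz",**s);return s
def load(f): return dict(np.load(f+".npz"))
def ray(s,u,v):
    d=s["extrinsics"][:3,:3]@np.linalg.inv(s["K"])@[u,v,1.];return s["extrinsics"][:3,3],d/np.linalg.norm(d)
def atz(s,u,v,z):
    o,d=ray(s,u,v);return o+d*(z-o[2])/d[2]
def tri(*ps):
    A=0;b=0
    for s,u,v in ps:
        o,d=ray(s,u,v);P=np.eye(3)-np.outer(d,d);A=A+P;b=b+P@o
    return np.linalg.solve(A,b)
def proj(s,p):
    E=s["extrinsics"];c=E[:3,:3].T@(np.asarray(p)-E[:3,3]);q=s["K"]@c;return q[:2]/q[2]
def pose():
    o=r.observe();q=o["eef_rot"];return o,np.array(o["tool_pos"]),R.from_quat([q[1],q[2],q[3],q[0]])
def crop(s,u0,v0,w,h,k):
    # tick grid every 10px
    im=cv2.resize(s["img"][v0:v0+h,u0:u0+w],None,fx=k,fy=k,interpolation=cv2.INTER_CUBIC)
    for i in range(0,w,10): 
        cv2.line(im,(i*k,0),(i*k,6),(0,255,255),1)
        if i%20==0: cv2.putText(im,str(u0+i),(i*k,16),0,.35,(0,255,255),1)
    for i in range(0,h,10):
        cv2.line(im,(0,i*k),(6,i*k),(0,255,255),1)
        if i%20==0: cv2.putText(im,str(v0+i),(8,i*k+4),0,.35,(0,255,255),1)
    return im
E
python3 - <<'E'
from h import *
a=load("scene0");b=load("top0")
# sz 66x74 x4 ->264x296
t=[crop(b,128,165,66,74,4),crop(b,225,170,66,74,4),crop(b,325,160,66,74,4)]
s=[crop(a,375,300,66,74,4),crop(a,252,240,66,74,4),crop(a,155,155,66,74,4)]
cv2.imwrite("pics/c0.png",np.vstack([np.hstack(t),np.hstack(s)]))
E
```

```text
(no output)
```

View pics/c0.png

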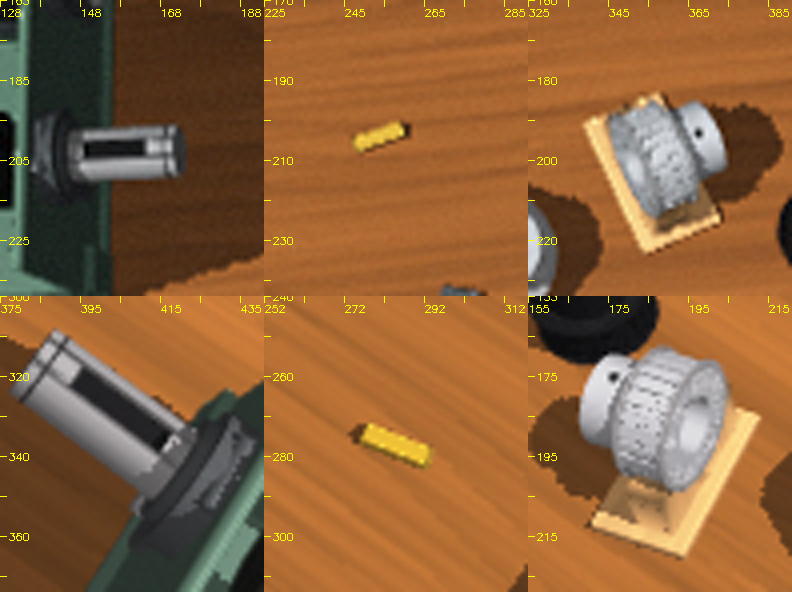

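Run:
```python
from h import *
a=load("scene0");b=load("top0")
print("key top",atz(b,247.75,205.75,.005),atz(b,260.5,202.5,.005))
print("key sc",atz(a,276.5,273.5,.005),atz(a,293.5,279.75,.005))
# vblock base corners in top: (584,123),(650,252),(720,220); scene (592,522),(685,556),(759,414)
T=lambda x,y:(325+(x-528)/4,160+y/4)
S=lambda x,y:(155+(x-528)/4,155+(y-296)/4)
for p in((650,252),(720,220),(584,123)): print("vb top",atz(b,*T(*p),.0))
for p in((592,522),(685,556),(759,414)): print("vb sc",atz(a,*S(*p),.0))
print("bossend",tri((b,*T(711,137)),(a,*S(594,400))), atz(b,*T(711,137),.06),atz(a,*S(594,400),.06))
print("face",atz(b,*T(640,162),.06),atz(a,*S(698,424),.06))
T=lambda x,y:(128+x/4,165+y/4)
S=lambda x,y:(375+x/4,300+(y-296)/4)
# silhouette mid at end / at collar
print("end",atz(b,*T(181,151),.125),atz(a,*S(38,368),.125))
print("seat ends top", atz(b,*T(83,149),.1365),atz(b,*T(148,147),.1365))
print("seat ends sc", atz(a,*S(75,377),.1365),atz(a,*S(168,444),.1365))
```

```text
key top [ 0.5881441  -0.03736218  0.005     ] [ 0.59351006 -0.07313863  0.005     ]
key sc [ 0.59795195 -0.07058273  0.005     ] [ 0.58822928 -0.0351861   0.005     ]
vb top [ 0.50940984 -0.32633265  0.        ]
vb top [ 0.52635744 -0.37739199  0.        ]
vb top [ 0.6046124  -0.29367431  0.        ]
vb sc [ 0.61939874 -0.34942319  0.        ]
vb sc [ 0.60440546 -0.29271068  0.        ]
vb sc [ 0.50874278 -0.32346113  0.        ]
bossend [ 0.57584174 -0.37022454  0.04974229] [ 0.5718511 -0.3656071  0.06     ] [ 0.58080578 -0.36552146  0.06      ]
face [ 0.56014937 -0.31680246  0.06      ] [ 0.55891337 -0.30992548  0.06      ]
end [0.58818828 0.13572898 0.125     ] [0.59296119 0.14191105 0.125     ]
seat ends top [0.59290341 0.19193797 0.1365    ] [0.58991369 0.15261746 0.1365    ]
seat ends sc [0.59185626 0.15450437 0.1365    ] [0.59341729 0.19505597 0.1365    ]
```

```bash
cat >> h.py <<'E'
def frame(xdir,ydir):
    x=np.array(xdir,float);x/=np.linalg.norm(x);y=np.array(ydir,float);y-=x*(x@y);y/=np.linalg.norm(y)
    return R.from_matrix(np.c_[x,y,np.cross(x,y)])
def plan(p,Rt):
    """turn in tool frame first, then offset in turned frame (cm)"""
    o,q,Rc=pose();d=(Rc.inv()*Rt).as_rotvec()
    print("turn",d.round(4),"then offset",((Rt.inv().apply(np.array(p)-q))*100).round(2), "| offset in present axes",((Rc.inv().apply(np.array(p)-q))*100).round(2))
E
python3 - <<'E'
from h import *
o,p,Rc=pose();print(p,Rc.as_matrix().round(3))
s=snap("wrist","w0");print(s["K"].round(1));E=s["extrinsics"];print("cam in tool",Rc.inv().apply(E[:3,3]-p),(Rc.inv().as_matrix()@E[:3,:3]).round(3))
yd=np.array([.2,-.98,0])
for sg in(1,-1): plan([.592,-.054,.12],frame([0,0,-1],sg*yd))
E
```

```text
[ 0.18987589 -0.5422717   0.2132254 ] [[-0.001  0.944  0.33 ]
 [ 0.001  0.33  -0.944]
 [-1.    -0.    -0.002]]
[[349.9   0.  278.5]
 [  0.  349.9 206.6]
 [  0.    0.    1. ]]
cam in tool [-0.17131962  0.07322711  0.00073665] [[ 0.001 -0.261  0.965]
 [-0.001 -0.965 -0.261]
 [ 1.    -0.    -0.001]]
turn [ 1.7063e+00 -1.0000e-03  1.2000e-03] then offset [  9.33 -39.81 -49.16] | offset in present axes [  9.38  54.09 -32.79]
turn [-1.4353e+00 -1.1000e-03 -1.0000e-03] then offset [ 9.33 39.81 49.16] | offset in present axes [  9.38  54.09 -32.79]
```

```bash
cat >> h.py <<'E'
def rows(p,Rt,n,dec=2):
    """n-row path, straight in world, turning steadily; printed rounded"""
    o,q,Rc=pose();d=(Rc.inv()*Rt).as_rotvec();st=(np.array(p)-q)/n
    t=(d/n).round(4);ofs=[];Rk=Rc;left=np.array(p)-q
    for k in range(n):
        v=(Rk.inv().apply(left/(n-k))*100).round(dec);ofs.append(v.tolist());left=left-Rk.apply(v/100);Rk=Rk*R.from_rotvec(t)
    print("turn/row",t.tolist());print(ofs)
E
python3 - <<'E'
from h import *
a=load("scene0");b=load("top0")
print("cup",atz(b,272,138,.06),atz(a,197,315,.06))
rows([.57,-.06,.20],frame([0,0,-1],[-.2,.98,0]),16)
E
```

```text
cup [ 0.75595295 -0.12316091  0.06      ] [ 0.76186303 -0.12302046  0.06      ]
turn/row [-0.0897, -0.0001, -0.0001]
[[0.09, 3.24, -2.06], [0.09, 3.41, -1.76], [0.08, 3.55, -1.45], [0.08, 3.67, -1.13], [0.08, 3.76, -0.79], [0.08, 3.81, -0.45], [0.08, 3.84, -0.11], [0.08, 3.83, 0.24], [0.08, 3.79, 0.58], [0.08, 3.73, 0.91], [0.09, 3.63, 1.24], [0.08, 3.5, 1.57], [0.08, 3.35, 1.87], [0.09, 3.17, 2.17], [0.08, 2.96, 2.44], [0.09, 2.74, 2.7]]
```

jog_arm --turn '[[-0.09,0,0],[-0.09,0,0],[-0.09,0,0],[-0.09,0,0],[-0.09,0,0],[-0.09,0,0],[-0.09,0,0],[-0.09,0,0]]' --offset '[[0.1,3.2,-2.1],[0.1,3.4,-1.8],[0.1,3.5,-1.4],[0.1,3.7,-1.1],[0.1,3.8,-0.8],[0.1,3.8,-0.4],[0.1,3.8,-0.1],[0.1,3.8,0.2]]' --grip '[-1,-1,-1,-1,-1,-1,-1,-1]'

```text
t: 0.82
tool_pos: [0.3799, -0.3003, 0.2058]
eef_rot: [0.684, 0.178, 0.684, -0.178]
wrist_force: [1.9, -1.7, -0.9]
grip_width: 0.997
```

jog_arm --turn '[[-0.09,0,0],[-0.09,0,0],[-0.09,0,0],[-0.09,0,0],[-0.09,0,0],[-0.09,0,0],[-0.09,0,0],[-0.09,0,0]]' --offset '[[0.1,3.8,0.6],[0.1,3.7,0.9],[0.1,3.6,1.2],[0.1,3.5,1.6],[0.1,3.3,1.9],[0.1,3.2,2.2],[0.1,3,2.4],[0.1,2.7,2.7]]' --grip '[-1,-1,-1,-1,-1,-1,-1,-1]'

```text
t: 1.48
tool_pos: [0.569, -0.059, 0.1977]
eef_rot: [0.703, -0.074, 0.703, 0.074]
wrist_force: [0.8, -1.4, -0.3]
grip_width: 1.001
```

Run:
```python
from h import *
o,p,Rc=pose();print(p,Rc.as_matrix().round(3),o["joint_positions"].round(2),o["wrist_force"])
s=snap("wrist","w1")
g=cv2.cvtColor(s["img"],cv2.COLOR_BGR2HSV);m=cv2.inRange(g,(20,120,100),(35,255,255))
n,l,st,c=cv2.connectedComponentsWithStats(m)
for i in range(1,n):
    if st[i,4]>60: print(st[i],c[i])
print("expected",proj(s,[.592,-.054,.005]))
i=max(range(1,n),key=lambda i:st[i,4] if 30<st[i,4]<5000 else 0)
x=np.argwhere(l==i)[:,::-1].astype(np.float32);rc=cv2.minAreaRect(x);print(rc)
bp=cv2.boxPoints(rc);print([atz(s,*q,.006).round(4) for q in bp])
cv2.imwrite("pics/w1.png",s["img"])
```

```text
[ 0.56902219 -0.05901575  0.19767597] [[-0.001 -0.209  0.978]
 [-0.     0.978  0.209]
 [-1.     0.    -0.001]] [-0.12  0.33  1.6  -0.    1.22 -0.33] [ 0.77835442 -1.43906276 -0.26377484]
[301 163  12  33 323] [306.44272446 178.625387  ]
[ 64 265  25  62 430] [ 71.53488372 295.31860465]
[468 265  26  62 401] [485.91521197 297.24688279]
[ 261  338  299   23 5296] [420.51586103 351.31533233]
expected [301.24858651 183.39502863]
((74.10479736328125, 294.7139892578125), (19.956722259521484, 62.315189361572266), 7.594643592834473)
[array([ 0.3513, -0.2786,  0.006 ]), array([ 0.3564, -0.1966,  0.006 ]), array([ 0.3784, -0.1952,  0.006 ]), array([ 0.3744, -0.2772,  0.006 ])]
```

```bash
cat >> h.py <<'E'
def key(s,z=.007,near=None,size=(60,3000)):
    g=cv2.cvtColor(s["img"],cv2.COLOR_BGR2HSV);m=cv2.inRange(g,(20,100,80),(35,255,255))
    n,l,st,c=cv2.connectedComponentsWithStats(m);near=proj(s,near)
    i=min(range(1,n),key=lambda i:np.hypot(*(c[i]-near)) if st[i,4]>60 else 1e9)
    x=np.argwhere(l==i)[:,::-1].astype(np.float32);w=np.array([atz(s,*q,z)[:2] for q in x])
    rc=cv2.minAreaRect((w*1e4).astype(np.float32));b=cv2.boxPoints(rc)/1e4
    print(st[i],"centre",(np.array(rc[0])/1e4).round(4),"size",(np.array(rc[1])/1e4).round(4),"ang",rc[2],"meandir",np.linalg.svd(w-w.mean(0),full_matrices=False)[2][0].round(4),w.mean(0).round(4))
E
python3 - <<'E'
from h import *
s=load("w1");key(s,.007,[.592,-.054,.005])
E
```

```text
[301 163  12  33 323] centre [ 0.5961 -0.0481] size [0.0116 0.0341] ang 13.475391387939453 meandir [ 0.2163 -0.9763] [ 0.596  -0.0476]
```

Run:
```python
from h import *
rows([.595,-.050,.08],frame([0,0,-1],[-.22,.975,0]),4)
```

```text
turn/row [-0.0013, 0.0012, -0.0009]
[[2.93, -0.04, 0.53], [2.93, -0.03, 0.53], [2.93, -0.03, 0.54], [2.94, -0.03, 0.54]]
```

jog_arm --turn '[[-0.0013,0.001,-0.001],[-0.0013,0.001,-0.001],[-0.0013,0.001,-0.001],[-0.0013,0.001,-0.001],[0,0,0],[0,0,0],[0,0,0],[0,0,0]]' --offset '[[2.93,-0.03,0.53],[2.93,-0.03,0.53],[2.93,-0.03,0.53],[2.93,-0.03,0.53],[0,0,0],[0,0,0],[0,0,0],[0,0,0]]' --grip '[-1,-1,-1,-1,-1,-1,-1,-1]'

```text
t: 2.2
tool_pos: [0.5904, -0.0583, 0.0829]
eef_rot: [0.703, -0.076, 0.703, 0.073]
wrist_force: [0.3, -0.1, -0.8]
grip_width: 0.999
```

Run:
```python
from h import *
o,p,Rc=pose();print(p,Rc.as_matrix().round(4))
s=snap("wrist","w2");key(s,.007,[.595,-.05,.005])
cv2.imwrite("pics/w2.png",cv2.resize(s["img"],(800,600)))
```

```text
[ 0.59039183 -0.05825588  0.08293112] [[ 7.000e-04 -2.093e-01  9.779e-01]
 [-5.300e-03  9.778e-01  2.093e-01]
 [-1.000e+00 -5.300e-03 -4.000e-04]]
[278 182  14  50 626] centre [ 0.5931 -0.0521] size [0.0096 0.0373] ang 12.590414047241211 meandir [ 0.246  -0.9693] [ 0.593 -0.052]
```

View pics/w2.png

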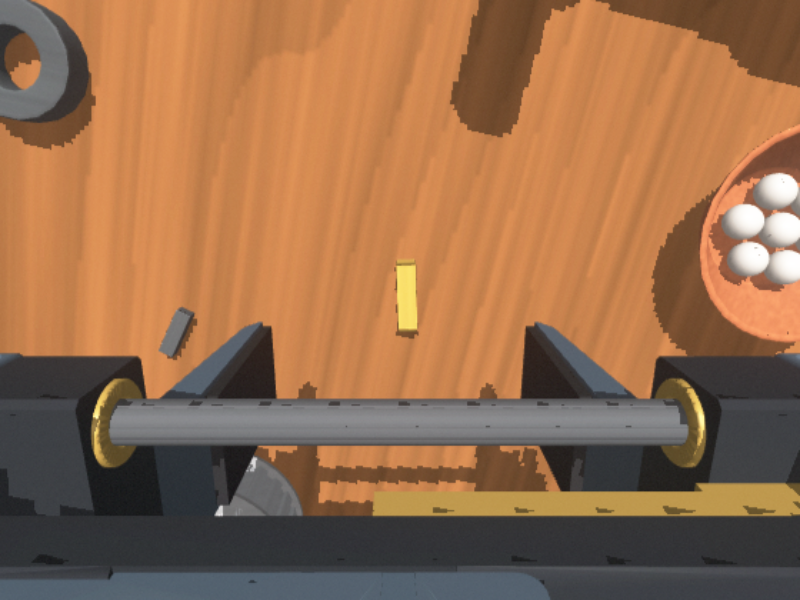

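Run:
```python
from h import *
rows([.593,-.052,.02],frame([0,0,-1],[-.23,.973,0]),5)
```

```text
turn/row [-0.0043, -0.0001, 0.0011]
[[1.26, 0.12, 0.08], [1.26, 0.12, 0.08], [1.26, 0.11, 0.08], [1.26, 0.11, 0.08], [1.25, 0.11, 0.08]]
```

jog_arm --turn '[[-0.0043,0,0.001],[-0.0043,0,0.001],[-0.0043,0,0.001],[-0.0043,0,0.001],[-0.0043,0,0.001],[0,0,0],[0,0,0],[0,0,0]]' --offset '[[1.26,0.12,0.08],[1.26,0.12,0.08],[1.26,0.11,0.08],[1.26,0.11,0.08],[1.26,0.11,0.08],[0,0,0],[0,0,0],[0,0,0]]' --grip '[-0.6,-0.6,-0.6,-0.6,-0.6,-0.6,-0.6,-0.6]'

```text
t: 2.92
tool_pos: [0.5926, -0.0519, 0.0192]
eef_rot: [0.702, -0.082, 0.703, 0.082]
wrist_force: [0.7, 0.2, 0.2]
grip_width: 0.799
```

Run:
```python
from h import *
o,p,Rc=pose();print(p,Rc.as_matrix().round(4),o["grip_width"])
s=snap("wrist","w3");key(s,.006,[.593,-.052,.005]); print(pose()[1])
rows([.593,-.052,.005],frame([0,0,-1],[-.23,.973,0]),3)
```

```text
[ 0.59262378 -0.05189428  0.01921784] [[-1.600e-03 -2.304e-01  9.731e-01]
 [-3.000e-04  9.731e-01  2.304e-01]
 [-1.000e+00  1.000e-04 -1.600e-03]] 0.7987491201362726
[ 271  214   18   65 1092] centre [ 0.5929 -0.0523] size [0.0095 0.0386] ang 13.693194389343262 meandir [ 0.2395 -0.9709] [ 0.593 -0.052]
[ 0.5926825  -0.05187213  0.01925945]
turn/row [0.0001, -0.0005, -0.0]
[[0.48, -0.01, 0.01], [0.47, -0.0, 0.01], [0.48, -0.01, 0.01]]
```

jog_arm --turn '[[0,0,0],[0,0,0],[0,0,0],[0,0,0],[0,0,0],[0,0,0],[0,0,0],[0,0,0]]' --offset '[[0.48,0,0.01],[0.48,0,0.01],[0.47,0,0.01],[0,0,0],[0,0,0],[0,0,0],[0,0,0],[0,0,0]]' --grip '[-0.6,-0.6,-0.6,-0.6,1,1,1,1]' --newtons 10

```text
t: 3.63
tool_pos: [0.5921, -0.0516, 0.0035]
eef_rot: [0.701, -0.082, 0.704, 0.082]
wrist_force: [0.1, 0.2, 0.1]
grip_width: 0.538
```

jog_arm --turn '[[0,0,0],[0,0,0],[0,0,0],[0,0,0],[0,0,0],[0,0,0],[0,0,0],[0,0,0]]' --offset '[[0,0,0],[0,0,0],[0,0,0],[0,0,0],[0,0,0],[0,0,0],[0,0,0],[0,0,0]]' --grip '[1,1,1,1,1,1,1,1]'

```text
t: 4.3
tool_pos: [0.592, -0.0516, 0.0034]
eef_rot: [0.701, -0.082, 0.704, 0.082]
wrist_force: [0.7, 0.7, -0.5]
grip_width: 0.105
```

jog_arm --turn '[[0,0,0],[0,0,0],[0,0,0],[0,0,0],[0,0,0],[0,0,0],[0,0,0],[0,0,0]]' --offset '[[0,0,0],[0,0,0],[-0.14,0,0],[0,0,0],[0,0,0],[0,0,0],[0,0,0],[0,0,0]]' --grip '[0.6,0.6,0.6,0.7,1,1,1,1]' --newtons 10

```text
t: 4.97
tool_pos: [0.592, -0.0516, 0.0049]
eef_rot: [0.701, -0.082, 0.704, 0.082]
wrist_force: [0.6, -0.1, 1.5]
grip_width: 0.112
```

jog_arm --turn '[[0,0,0],[0,0,0],[0,0,0],[0,0,0],[0,0,0],[0,0,0],[0,0,0],[0,0,0]]' --offset '[[0,0,0],[-1,0,0],[-3,0,0],[-3.5,0,0],[-3.5,0,0],[-3.5,0,0],[-3,0,0],[0,0,0]]' --grip '[1,1,1,1,1,1,1,1]'

```text
t: 5.63
tool_pos: [0.5963, -0.052, 0.1876]
eef_rot: [0.706, -0.083, 0.699, 0.081]
wrist_force: [1.2, -0.9, -0.3]
grip_width: 0.111
```

Run:
```python
from h import *
yd=np.array([.045,.999,0])
Rt=frame([0,0,-1],yd)
o,p,Rc=pose();print(p,o["grip_width"])
rows([.592,.155,.19],Rt,8)
```

```text
[ 0.59629398 -0.05195468  0.18764944] 0.11063567220604117
turn/row [0.0347, 0.0012, 0.0003]
[[-0.03, 2.53, 0.54], [-0.03, 2.55, 0.46], [-0.03, 2.56, 0.37], [-0.03, 2.57, 0.28], [-0.04, 2.58, 0.19], [-0.03, 2.59, 0.1], [-0.03, 2.59, 0.01], [-0.04, 2.58, -0.08]]
```

jog_arm --turn '[[0.035,0,0],[0.035,0,0],[0.035,0,0],[0.035,0,0],[0.035,0,0],[0.035,0,0],[0.035,0,0],[0.035,0,0]]' --offset '[[0,2.5,0.5],[0,2.5,0.4],[0,2.5,0.4],[0,2.5,0.3],[0,2.5,0.2],[0,2.5,0.1],[0,2.5,0],[0,2.5,-0.1]]' --grip '[1,1,1,1,1,1,1,1]'

```text
t: 6.3
tool_pos: [0.5879, 0.1509, 0.1798]
eef_rot: [0.705, 0.017, 0.709, -0.017]
wrist_force: [0.2, -0.1, -0.4]
grip_width: 0.106
```

jog_arm --turn '[[0,0,0],[0,0,0],[0,0,0],[0,0,0],[0,0,0],[0,0,0],[0,0,0],[0,0,0]]' --offset '[[0,0,0],[0,0,0],[0,0,0],[0,0,0],[0,0,0],[0,0,0],[0,0,0],[0,0,0]]' --grip '[1,1,1,1,1,1,1,1]'

```text
t: 6.97
tool_pos: [0.5885, 0.1493, 0.1798]
eef_rot: [0.705, 0.017, 0.708, -0.017]
wrist_force: [-0.9, 0.0, 0.3]
grip_width: 0.105
```

Run:
```python
from h import *
o,p,Rc=pose();print(p,Rc.as_matrix().round(4),o["grip_width"])
s=snap("wrist","w4")
# expected pixel positions of seat corners & key
for n,q in dict(seat=[.5917,.1735,.1365],sh=[.593,.2015,.125],end=[.590,.1375,.125]).items(): print(n,proj(s,q).round(1))
print("key",proj(s,p+[0,0,.004]))
im=cv2.resize(s["img"][60:345,85:465],(800,600),interpolation=cv2.INTER_CUBIC)
cv2.imwrite("pics/w4.png",im)
```

```text
[0.58850511 0.149307   0.17984428] [[-4.100e-03  4.800e-02  9.988e-01]
 [ 1.000e-04  9.988e-01 -4.800e-02]
 [-1.000e+00 -1.000e-04 -4.100e-03]] 0.10475231756167638
seat [282.3 192. ]
sh [282.2 145.2]
end [282.1 239.5]
key [278.78480324 258.23789008]
```

View pics/w4.png

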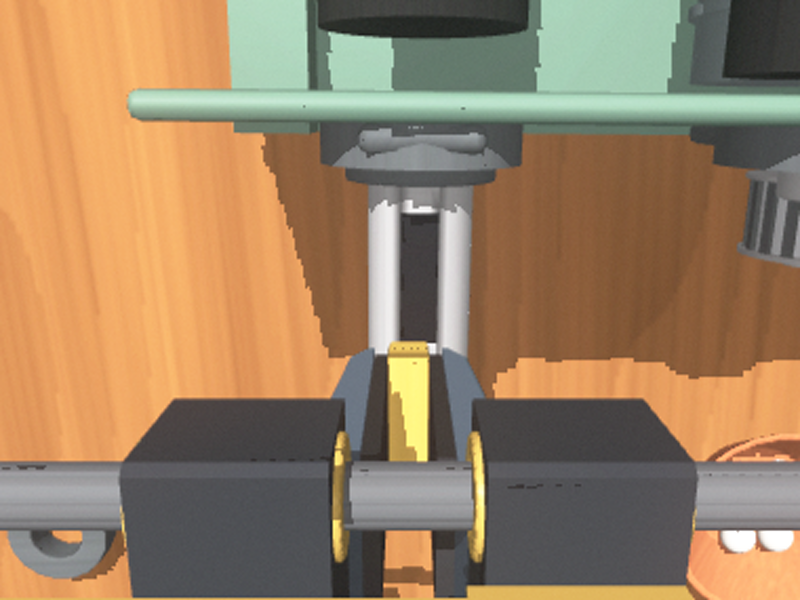

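Run:
```python
from h import *
s=load("w4");g=cv2.cvtColor(s["img"],cv2.COLOR_BGR2GRAY).astype(float)
for a,b in((164,176),(178,190),(192,204),(206,218)):
    m=g[a:b,255:315].mean(0);d=np.diff(m)
    pk=[]
    for i in range(1,58):
        if abs(d[i])>12 and abs(d[i])>=abs(d[i-1]) and abs(d[i])>abs(d[i+1]):
            w=np.abs(d[i-1:i+2]);pk.append((round(255+i+1+((w[2]-w[0])/w.sum())-.5+0.0,2),round(d[i])))
    print(a,pk)
# predicted edge columns for given lean
ex=np.array([-.046,-.999,0]);ex/=np.linalg.norm(ex)
for lean in(-.1,0,.1,.2):
    z=np.array([0,0,1]);y=np.cross(z,ex);zz=z*np.cos(lean)+y*np.sin(lean);yy=np.cross(zz,ex)
    c=np.array([.5917,.1735,.125])
    e=[proj(s,c+yy*w*.0055+zz*.015)[0] for w in(1,-1)]
    E=s["extrinsics"][:3,3];v=c-E;v-=ex*(v@ex);D=np.linalg.norm(v);v/=D;n=np.cross(v,ex);al=np.arcsin(.016/D)
    t=[proj(s,c+.016*(-v*np.sin(al)+k*n*np.cos(al)))[0] for k in(1,-1)]
    print(lean,"seat",np.round(e,2),"sil",np.round(t,2),"y",y.round(2))
```

```text
164 [(np.float64(259.63), 56), (np.float64(274.38), -54), (np.float64(293.38), 49), (np.float64(295.46), 27), (np.float64(304.55), -12), (np.float64(308.17), -27)]
178 [(np.float64(259.67), 57), (np.float64(274.2), -58), (np.float64(292.76), 69), (np.float64(295.33), 28), (np.float64(307.44), -30)]
192 [(np.float64(259.77), 61), (np.float64(274.27), -54), (np.float64(292.67), 65), (np.float64(303.55), -15), (np.float64(307.2), -31)]
206 [(np.float64(259.77), 59), (np.float64(274.18), -57), (np.float64(292.53), 58), (np.float64(294.44), 28), (np.float64(303.54), -15), (np.float64(306.59), -25)]
-0.1 seat [288.79 271.11] sil [257.94 306.53] y [ 1.   -0.05  0.  ]
0 seat [291.24 273.46] sil [257.94 306.53] y [ 1.   -0.05  0.  ]
0.1 seat [293.58 275.91] sil [257.94 306.53] y [ 1.   -0.05  0.  ]
0.2 seat [295.79 278.45] sil [257.94 306.53] y [ 1.   -0.05  0.  ]
```

Run:
```python
from h import *
s=load("w4")
print("inner edge",atz(s,283.5,161.2,.1405),"collar rim(front)",atz(s,283.5,60+185/2.105,.125+.0225))
# key inner top end at crop (408,356), bottom end (408,343)
print("key inner end top",atz(s,278.8,60+357/2.105,.1798+.0032), "bot",atz(s,278.8,60+342/2.105,.1798-.0045))
o,p,Rc=pose();Rt=frame([0,0,-1],[.055,.9985,0]);
print("key mid local y should be",p, Rc.as_matrix()[:,1])
```

```text
inner edge [0.59329894 0.19335227 0.1405    ] collar rim(front) [0.59362388 0.20197755 0.1475    ]
key inner end top [0.58924809 0.16457911 0.183     ] bot [0.5892806  0.16590889 0.1753    ]
key mid local y should be [0.58848223 0.149451   0.17983989] [ 4.77812387e-02  9.98857813e-01 -1.47616958e-04]
```

Run:
```python
from h import *
rows([.5923,.1741,.1525],frame([0,0,-1],[.055,.9985,0]),4)
```

```text
turn/row [0.0018, -0.001, 0.0]
[[0.68, 0.62, 0.07], [0.68, 0.62, 0.07], [0.69, 0.62, 0.06], [0.68, 0.62, 0.06]]
```

jog_arm --turn '[[0.002,-0.001,0],[0.002,-0.001,0],[0.002,-0.001,0],[0.001,-0.001,0],[0,0,0],[0,0,0],[0,0,0],[0,0,0]]' --offset '[[0.68,0.62,0.07],[0.68,0.62,0.07],[0.68,0.62,0.06],[0.68,0.62,0.06],[0,0,0],[0,0,0],[0,0,0],[0,0,0]]' --grip '[1,1,1,1,1,1,1,1]'

```text
t: 7.68
tool_pos: [0.5924, 0.1744, 0.1529]
eef_rot: [0.707, 0.019, 0.707, -0.019]
wrist_force: [-0.7, 0.2, 0.2]
grip_width: 0.103
```

Run:
```python
from h import *
o,p,Rc=pose();print(p,Rc.as_matrix().round(4),o["grip_width"])
s=snap("wrist","w5"); 
c=s["img"][150:270,200:360];cv2.imwrite("pics/w5.png",cv2.resize(c,(800,600),interpolation=cv2.INTER_CUBIC))
b=snap("top","t5");a=snap("scene","s5")
k=5
cv2.imwrite("pics/t5.png",np.hstack([crop(b,120,160,80,100,5),crop(a,360,290,80,100,5)]))
```

```text
[0.59242311 0.17436514 0.15292068] [[ 4.000e-04  5.420e-02  9.985e-01]
 [-2.000e-04  9.985e-01 -5.420e-02]
 [-1.000e+00 -1.000e-04  5.000e-04]] 0.10282508845974492
```

View pics/w5.png

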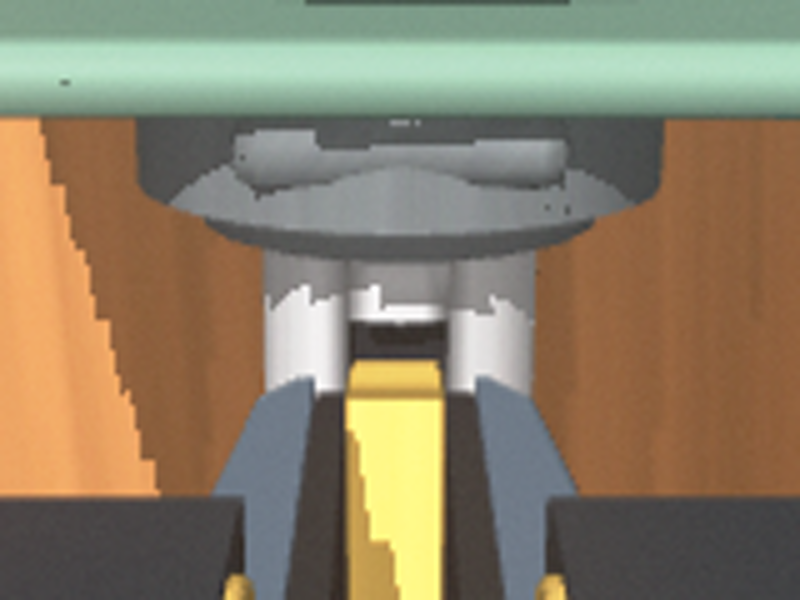

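Run:
```python
from h import *
s=load("w5")
f=lambda x,y:(200+x/5,150+y/5)
print("seat edge",atz(s,*f(398.5,322),.1408),"key bot",atz(s,*f(396,362),.1480),"key top edge",atz(s,*f(395,395),.156))
print("lateral seat L/R",atz(s,*f(350,345),.140)[0],atz(s,*f(447,345),.140)[0],"key",atz(s,*f(346,400),.156)[0],atz(s,*f(442.5,400),.156)[0])
```

```text
seat edge [0.59395782 0.1931625  0.1408    ] key bot [0.59354951 0.19089461 0.148     ] key top edge [0.59338374 0.1899458  0.156     ]
lateral seat L/R 0.5884722756222246 0.5991379080120633 key 0.5883921807210116 0.5981650928868866
```

View pics/t5.png

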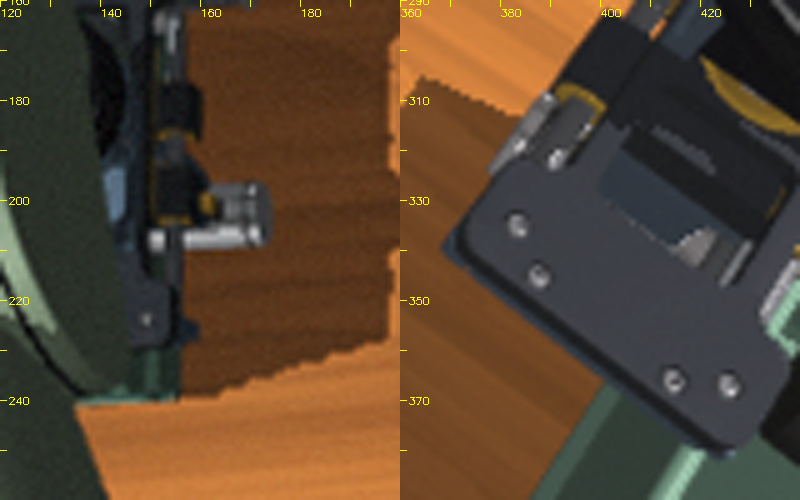

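jog_arm --turn '[[0,0,0],[0,0,0],[0,0,0],[0,0,0],[0,0,0],[0,0,0],[0,0,0],[0,0,0]]' --offset '[[0.2,0,0.05],[0.2,0,0],[0.1,0,0],[0.1,0,0],[0.1,0,0],[0.1,0,0],[0,0,0],[0,0,0]]' --grip '[1,1,1,1,1,1,1,1]'

```text
t: 8.5
tool_pos: [0.5927, 0.1744, 0.1446]
eef_rot: [0.707, 0.019, 0.707, -0.019]
wrist_force: [-0.4, -0.1, -0.2]
grip_width: 0.107
```

jog_arm --turn '[[0,0,0],[0,0,0],[0,0,0],[0,0,0],[0,0,0],[0,0,0],[0,0,0],[0,0,0]]' --offset '[[0.04,0,0],[0.04,0,0],[0.02,0,0],[0.02,0,0],[0,0,0],[0,0,0],[0,0,0],[0,0,0]]' --grip '[1,1,1,1,1,1,1,1]'

```text
t: 9.17
tool_pos: [0.5927, 0.1744, 0.1434]
eef_rot: [0.707, 0.019, 0.707, -0.019]
wrist_force: [0.6, 0.1, 0.1]
grip_width: 0.11
```

jog_arm --turn '[[0,0,0],[0,0,0],[0,0,0],[0,0,0],[0,0,0],[0,0,0],[0,0,0],[0,0,0]]' --offset '[[0.03,0,0],[0.03,0,0],[0.03,0,0],[0.03,0,0],[0.02,0,0],[0,0,0],[0,0,0],[0,0,0]]' --grip '[1,1,1,1,1,1,1,1]'

```text
t: 9.83
tool_pos: [0.5927, 0.1744, 0.142]
eef_rot: [0.707, 0.019, 0.707, -0.019]
wrist_force: [-0.5, 0.9, -0.6]
grip_width: 0.105
```

jog_arm --turn '[[0,0,0],[0,0,0],[0,0,0],[0,0,0],[0,0,0],[0,0,0],[0,0,0],[0,0,0]]' --offset '[[0.03,0,0],[0.03,0,0],[0.02,0,0],[0,0,0],[0,0,0],[0,0,0],[0,0,0],[0,0,0]]' --grip '[1,1,1,1,1,1,1,1]'

```text
t: 10.5
tool_pos: [0.5927, 0.1744, 0.1414]
eef_rot: [0.707, 0.019, 0.707, -0.019]
wrist_force: [-0.9, 0.5, 2.3]
grip_width: 0.109
```

jog_arm --turn '[[0,0,0],[0,0,0],[0,0,0],[0,0,0],[0,0,0],[0,0,0],[0,0,0],[0,0,0]]' --offset '[[0,0,0],[0,0,0],[0,0,0],[-0.3,0,0],[-1,0,0],[-1.5,0,0],[-1.5,0,0],[0,-2,0]]' --grip '[0.5,0.5,0.5,0.3,0,0,0,0]'

```text
t: 11.17
tool_pos: [0.5939, 0.1573, 0.1883]
eef_rot: [0.709, 0.02, 0.704, -0.017]
wrist_force: [0.3, -0.7, 1.5]
grip_width: 0.497
```

Run:
```python
from h import *
o,p,Rc=pose();print(p,o["grip_width"],o["wrist_force"])
s=snap("wrist","w6"); 
c=s["img"][110:270,180:380];cv2.imwrite("pics/w6.png",cv2.resize(c,(800,640),interpolation=cv2.INTER_CUBIC)[:600])
```

```text
[0.59391517 0.15734413 0.18830145] 0.4966740651329815 [ 0.25225997 -0.67665526  1.54190243]
```

View pics/w6.png

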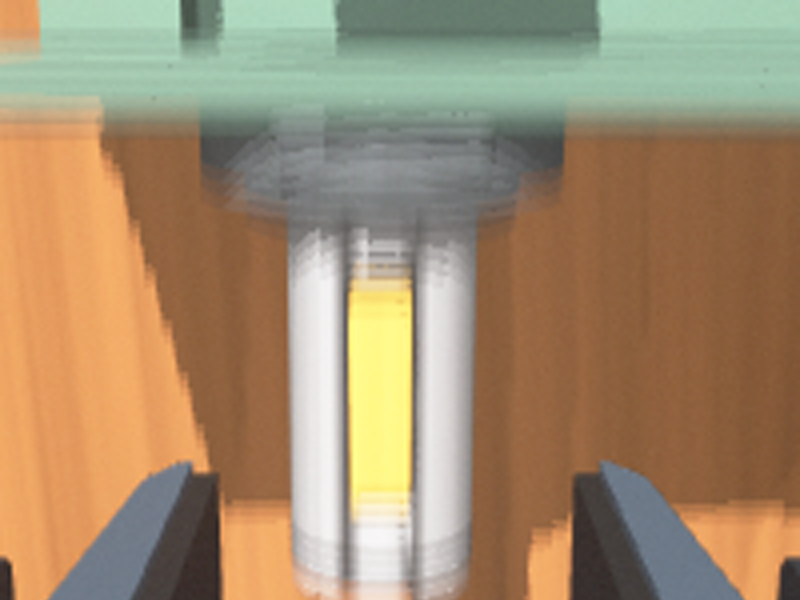

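Run:
```python
from h import *
rows([.576,-.369,.22],frame([0,0,-1],[-.31,.95,0]),16)
a=load("scene0");b=load("top0");print("jar top",atz(b,525*.7,160*.7,.12),atz(a,115*.7,320*.7,.12))
```

```text
turn/row [-0.0231, 0.0002, 0.0002]
[[-0.2, -3.26, 0.07], [-0.2, -3.26, -0.0], [-0.2, -3.26, -0.08], [-0.2, -3.25, -0.15], [-0.2, -3.25, -0.23], [-0.2, -3.24, -0.3], [-0.21, -3.24, -0.38], [-0.21, -3.23, -0.45], [-0.21, -3.21, -0.53], [-0.2, -3.2, -0.6], [-0.21, -3.19, -0.68], [-0.21, -3.17, -0.75], [-0.21, -3.15, -0.82], [-0.2, -3.13, -0.9], [-0.21, -3.11, -0.97], [-0.2, -3.08, -1.04]]
jar top [ 0.77656119 -0.37585267  0.12      ] [ 0.77153513 -0.38891792  0.12      ]
```

jog_arm --turn '[[-0.023,0,0],[-0.023,0,0],[-0.023,0,0],[-0.023,0,0],[-0.023,0,0],[-0.023,0,0],[-0.023,0,0],[-0.023,0,0]]' --offset '[[-0.4,-3.2,0],[-0.4,-3.2,0],[-0.4,-3.2,-0.1],[-0.3,-3.2,-0.1],[-0.3,-3.2,-0.2],[-0.2,-3.2,-0.3],[0,-3.2,-0.4],[0,-3.2,-0.4]]' --grip '[-1,-1,-1,-1,-1,-1,-1,-1]'

```text
t: 11.88
tool_pos: [0.5832, -0.1037, 0.2051]
eef_rot: [0.706, -0.046, 0.705, 0.046]
wrist_force: [1.1, -0.1, 0.0]
grip_width: 0.992
```

jog_arm --turn '[[-0.023,0,0],[-0.023,0,0],[-0.023,0,0],[-0.023,0,0],[-0.023,0,0],[-0.023,0,0],[-0.023,0,0],[-0.023,0,0]]' --offset '[[0,-3.2,-0.5],[0,-3.2,-0.6],[0,-3.2,-0.7],[0,-3.2,-0.7],[0,-3.1,-0.8],[0,-3.1,-0.9],[0,-3,-1],[0,-2.8,-1]]' --grip '[-1,-1,-1,-1,-1,-1,-1,-1]'

```text
t: 12.55
tool_pos: [0.5739, -0.3599, 0.2048]
eef_rot: [0.698, -0.111, 0.698, 0.11]
wrist_force: [1.5, -0.1, -0.3]
grip_width: 0.996
```

Run:
```python
from h import *
o,p,Rc=pose();print(p,Rc.as_matrix().round(3),o["grip_width"],o["wrist_force"])
rows([.578,-.375,.165],frame([0,0,-1],[-.31,.95,0]),4)
```

```text
[ 0.57390329 -0.35991551  0.20479163] [[ 0.    -0.309  0.951]
 [-0.     0.951  0.309]
 [-1.    -0.     0.   ]] 0.9959834148551725 [ 1.46201301 -0.07719797 -0.29911052]
turn/row [-0.0003, 0.0, 0.0001]
[[0.99, -0.39, -0.02], [1.0, -0.39, -0.02], [0.99, -0.39, -0.02], [1.0, -0.39, -0.02]]
```

jog_arm --turn '[[0,0,0],[0,0,0],[0,0,0],[0,0,0],[0,0,0],[0,0,0],[0,0,0],[0,0,0]]' --offset '[[1,-0.2,0],[1,-0.2,0],[1,-0.2,0],[1,0,0],[0,0,0],[0,0,0],[0,0,0],[0,0,0]]' --grip '[-1,-1,-1,-1,-1,-1,-1,-1]'

```text
t: 13.22
tool_pos: [0.5765, -0.3634, 0.1651]
eef_rot: [0.699, -0.111, 0.698, 0.11]
wrist_force: [0.2, -0.1, -0.3]
grip_width: 0.998
```

Run:
```python
from h import *
o,p,Rc=pose();print(p,Rc.as_matrix().round(3),o["grip_width"],o["wrist_force"])
s=snap("wrist","w7")
print(proj(s,[.5787,-.3757,.06]),proj(s,[.5787,-.3757,.085]))
im=crop(s,120,60,320,240,1);im=cv2.resize(s["img"][60:300,120:440],(800,600),interpolation=cv2.INTER_CUBIC)
cv2.imwrite("pics/w7.png",im)
```

```text
[ 0.57653687 -0.36338664  0.16510656] [[ 0.001 -0.309  0.951]
 [-0.001  0.951  0.309]
 [-1.    -0.001  0.001]] 0.9979070404756846 [ 0.19145503 -0.10569267 -0.26776964]
[276.84622695 218.91395255] [276.6987879  228.66107779]
```

View pics/w7.png

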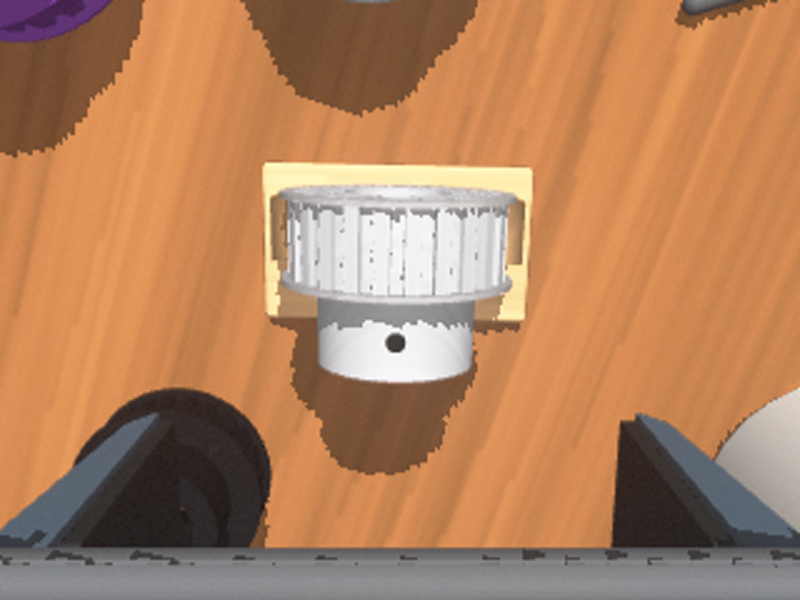

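Run:
```python
from h import *
s=load("w7");o,p,Rc=pose()
f=lambda x,y:(120+x/2.5,60+y/2.5)
t=lambda q:(Rc.inv().apply(q-p)*1000).round(1)
for n,q in dict(hole=(395,342,.085),end=(395.5,382,.085),bl=(263,163,0),br=(532,169,0),cl=(265,318,0),cr=(525,322,0),fl1=(395,303,.0965),fl2=(395,185,.0965)).items():
    w=atz(s,*f(*q[:2]),q[2]);print(n,w.round(4),t(w))
```

```text
hole [ 0.572  -0.3518  0.085 ] [80.2 12.6 -0.7]
end [ 0.5759 -0.3635  0.085 ] [80.2  0.3 -0.6]
bl [ 0.5099 -0.321   0.    ] [165.1  61.3 -50.3]
br [ 0.6065 -0.2919  0.    ] [165.2  59.   50.6]
cl [ 0.5267 -0.3778  0.    ] [165.1   2.  -51.9]
cr [ 0.6243 -0.3478  0.    ] [165.2   0.3  50.2]
fl1 [ 0.5677 -0.3385  0.0965] [68.7 26.6 -0.7]
fl2 [ 0.5578 -0.3079  0.0965] [68.6 58.8 -0.7]
```

Run:
```python
from h import *
a=load("scene0");b=load("top0");o,p,Rc=pose()
for w in(atz(b,575*.7,310*.7,.03),atz(a,243*.7,222*.7,.03)):print("black",w,(Rc.inv().apply(w-p)*1000).round(1))
```

```text
black [ 0.50744582 -0.44778415  0.03      ] [135.2 -58.6 -91.8]
black [ 0.51929595 -0.44136324  0.03      ] [135.2 -56.2 -78.5]
```

jog_arm --turn '[[0.01,0,0],[0.01,0,0],[0,0,0],[0,0,0],[0,0,0],[0,0,0],[0,0,0],[0,0,0]]' --offset '[[0,0.4,-0.07],[0,0.4,0],[1.5,0,0],[1.5,0,0],[1.5,0,0],[1.5,0,0],[0,0,0],[0,0,0]]' --grip '[-1,-1,-1,-1,-1,-1,-1,-1]'

```text
t: 13.93
tool_pos: [0.5724, -0.3559, 0.1039]
eef_rot: [0.699, -0.103, 0.7, 0.104]
wrist_force: [-0.3, -0.3, 0.6]
grip_width: 1.002
```

Run:
```python
from h import *
o,p,Rc=pose();print(p,Rc.as_matrix().round(4),o["wrist_force"])
s=snap("wrist","w8")
cv2.imwrite("pics/w8.png",cv2.resize(s["img"][60:300,120:440],(800,600),interpolation=cv2.INTER_CUBIC))
```

```text
[ 0.57244868 -0.35588114  0.10387331] [[-1.600e-03 -2.893e-01  9.572e-01]
 [ 8.000e-04  9.572e-01  2.893e-01]
 [-1.000e+00  1.200e-03 -1.300e-03]] [-0.30232154 -0.27408166  0.6465488 ]
```

View pics/w8.png

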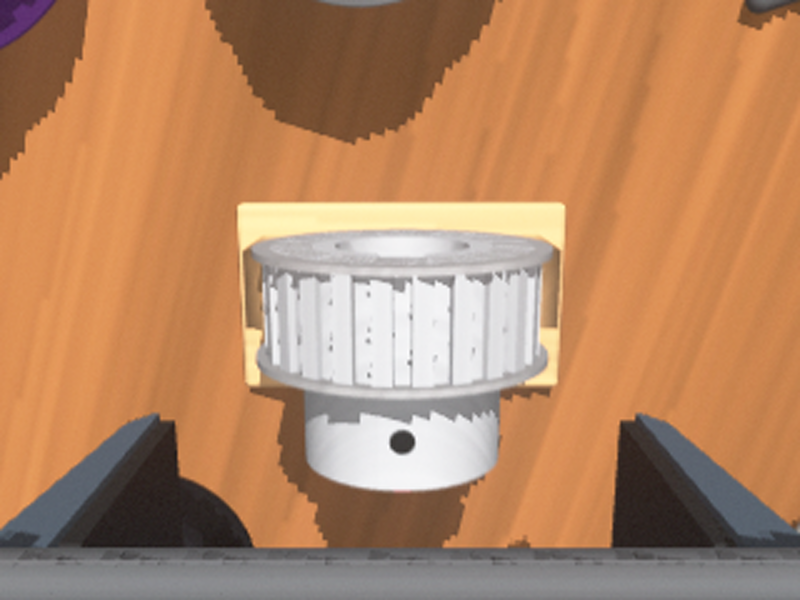

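Run:
```python
from h import *
s=load("w8");o,p,Rc=pose()
f=lambda x,y:(120+x/2.5,60+y/2.5)
t=lambda q:(Rc.inv().apply(q-p)*1000).round(1)
for n,q in dict(hole=(402,442,.085),end=(401.5,491,.085),fl1=(401,398,.0965),tipL=(175,420,p[2]),tipR=(622,420,p[2]),bl=(238,203,0),br=(565,203,0),l=(305,445,.06),rr=(498,445,.06)).items():
    w=atz(s,*f(*q[:2]),q[2]);print(n,w.round(4),t(w))
```

```text
hole [ 0.5723 -0.3523  0.085 ] [20.   4.2  0.4]
end [ 0.5757 -0.364   0.085 ] [20.  -8.   0.3]
fl1 [ 0.568  -0.3388  0.0965] [ 8.4 18.3  0.1]
tipL [ 0.5242 -0.3543  0.105 ] [ -0.   16.2 -46.3]
tipR [ 0.6119 -0.3278  0.105 ] [ 0.  16.2 45.4]
bl [ 0.5101 -0.3212  0.    ] [104.9  52.  -50.2]
br [ 0.6072 -0.2919  0.    ] [104.9  51.9  51.3]
l [ 0.5511 -0.3691  0.06  ] [ 45.   -5.7 -24.8]
rr [ 0.5993 -0.3545  0.06  ] [45.  -5.7 25.6]
```

jog_arm --turn '[[0,0,0],[0,0,0],[0,0,0],[0,0,0],[0,0,0],[0,0,0],[0,0,0],[0,0,0]]' --offset '[[0.5,0,0.07],[1.2,0,0],[1.2,0,0],[1.2,0,0],[1.2,0,0],[1.0,0,0],[0,0,0],[0,0,0]]' --grip '[-1,-1,-1,-1,-1,-1,-1,-1]'

```text
t: 14.65
tool_pos: [0.5731, -0.3559, 0.0401]
eef_rot: [0.699, -0.103, 0.7, 0.104]
wrist_force: [0.4, 0.7, 0.3]
grip_width: 0.998
```

jog_arm --turn '[[0,0,0],[0,0,0],[0,0,0],[0,0,0],[0,0,0],[0,0,0],[0,0,0],[0,0,0]]' --offset '[[0,0,0],[0,0,0],[0,0,0],[0,0,0],[0,0,0],[0,0,0],[0,0,0],[0,0,0]]' --grip '[0,0,0.2,0.2,0.2,0.2,0.2,0.2]' --newtons 8

```text
t: 15.32
tool_pos: [0.5736, -0.3563, 0.0415]
eef_rot: [0.699, -0.104, 0.699, 0.103]
wrist_force: [0.0, -0.5, 0.8]
grip_width: 0.543
```

jog_arm --turn '[[0,0,0],[0,0,0],[0,0,0],[0,0,0],[0,0,0],[0,0,0],[0,0,0],[0,0,0]]' --offset '[[0,0,0],[0,0,0],[-0.5,0,0],[-1.5,0,0],[-3,0,0],[-4,0,0],[-3.5,0,0],[-1.5,0,0]]' --grip '[1,1,1,1,1,1,1,1]' --newtons 55

```text
t: 15.98
tool_pos: [0.5752, -0.3572, 0.1868]
eef_rot: [0.701, -0.105, 0.697, 0.102]
wrist_force: [0.6, -0.9, -2.1]
grip_width: 0.539
```

Run:
```python
from h import *
s=snap("wrist","w9")
o,p,Rc=pose();print(p,Rc.as_matrix().round(4),o["wrist_force"],o["wrist_torque"],o["grip_width"])
cv2.imwrite("pics/w9.png",s["img"])
f=lambda x,y:(120+x/2.5,60+y/2.5)
rows([.585,.05,.18],frame([0,0,-1],[.055,.9985,0]),14,1)
```

```text
[ 0.57593713 -0.35765087  0.18841705] [[ 0.0091 -0.2895  0.9571]
 [-0.0061  0.9572  0.2895]
 [-0.9999 -0.0085  0.0069]] [0.99008245 0.01161595 0.36917786] [-0.07528785 -0.19420074 -0.02764997] 0.5342653128615195
turn/row [0.0249, 0.0006, 0.0005]
[[0.0, 2.8, 0.9], [0.0, 2.8, 0.8], [0.1, 2.8, 0.8], [0.0, 2.8, 0.7], [0.1, 2.8, 0.6], [0.1, 2.9, 0.6], [0.0, 2.9, 0.5], [0.1, 2.9, 0.4], [0.0, 2.9, 0.3], [0.1, 2.9, 0.3], [0.0, 2.9, 0.2], [0.1, 2.9, 0.1], [0.0, 2.9, 0.1], [0.1, 2.9, -0.1]]
```

jog_arm --turn '[[0.025,0,0],[0.025,0,0],[0.025,0,0],[0.025,0,0],[0.025,0,0],[0.025,0,0],[0.025,0,0],[0.025,0,0]]' --offset '[[0,1.5,0.5],[0,2.8,0.9],[0,2.8,0.8],[0,2.8,0.7],[0,2.8,0.6],[0,2.9,0.6],[0,2.9,0.5],[0,2.9,0.4]]' --grip '[1,1,1,1,1,1,1,1]'

```text
t: 16.7
tool_pos: [0.5787, -0.1345, 0.1795]
eef_rot: [0.705, -0.032, 0.707, 0.033]
wrist_force: [0.6, -0.5, -1.6]
grip_width: 0.536
```

jog_arm --turn '[[0.025,0,0],[0.025,0,0],[0.025,0,0],[0.025,0,0],[0.025,0,0],[0.024,0,0],[0,0,0],[0,0,0]]' --offset '[[0,2.9,0.3],[0,2.9,0.3],[0,2.9,0.2],[0,2.9,0.1],[0,2.9,0],[0,2.5,0],[0,1,0],[0,0,0]]' --grip '[1,1,1,1,1,1,1,1]'

```text
t: 17.37
tool_pos: [0.5831, 0.0462, 0.1799]
eef_rot: [0.706, 0.018, 0.708, -0.018]
wrist_force: [-0.2, -0.3, -2.2]
grip_width: 0.54
```

Run:
```python
from h import *
s=snap("wrist","w10")
o,p,Rc=pose();print(p,Rc.as_matrix().round(4),o["wrist_force"],o["wrist_torque"],o["grip_width"])
cv2.imwrite("pics/w10.png",cv2.resize(s["img"][40:310,100:460],(800,600),interpolation=cv2.INTER_CUBIC))
rows([.5873,.072,.1065],frame([0,0,-1],[.055,.9985,0]),6)
```

```text
[0.5831867  0.04459245 0.18007225] [[-0.0025  0.0528  0.9986]
 [-0.0011  0.9986 -0.0528]
 [-1.     -0.0012 -0.0024]] [ 0.35156943 -1.32599362 -2.40917073] [-0.12585329 -0.09782915  0.01591197] 0.534674612088217
turn/row [0.0004, -0.0004, 0.0002]
[[1.23, 0.46, 0.05], [1.22, 0.46, 0.05], [1.23, 0.46, 0.04], [1.22, 0.46, 0.05], [1.23, 0.46, 0.04], [1.22, 0.46, 0.04]]
```

View pics/w10.png

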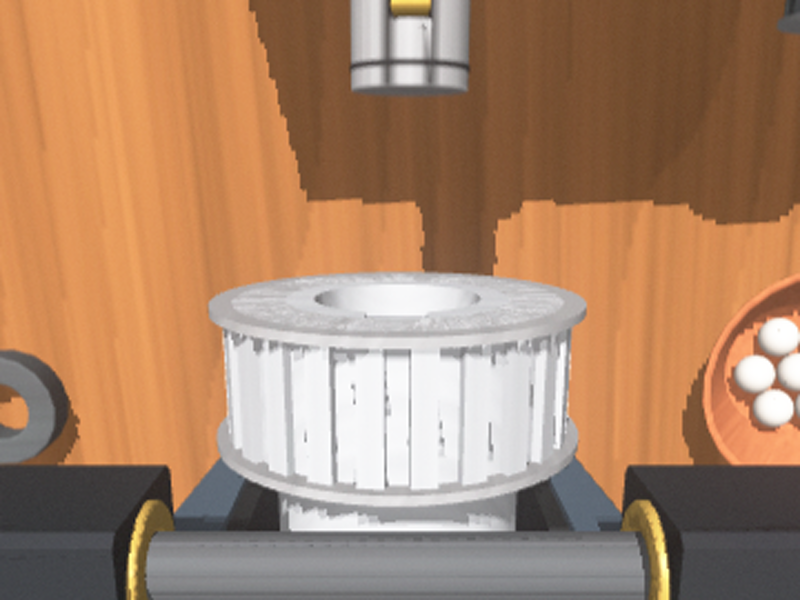

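Run:
```python
from h import *
s=load("w10");o,p,Rc=pose()
f=lambda x,y:(100+x/2.2222,40+y/2.2222)
t=lambda q:(Rc.inv().apply(q-p)*1000).round(1)
for n,q in dict(end=(410.5,92,.1255),sh2=(410.5,10,.125),endrimtop=(410,67,.141),pulL=(210,305,.1986),pulR=(586,305,.1986),pulTop=(398,343,.235),boreL=(315,298,.1986),boreR=(480,298,.1986),bossL=(281,520,.1986),bossR=(515,520,.1986)).items():
    w=atz(s,*f(*q[:2]),q[2]);print(n,w.round(4),t(w))
# refined edges of shaft & flange by column gradients
g=cv2.cvtColor(s["img"],cv2.COLOR_BGR2GRAY).astype(float)
for a,b in((42,50),(52,60),(62,68)):
    m=g[a:b,245:325].mean(0);d=np.diff(m);i=[j for j in range(1,78) if abs(d[j])>18 and abs(d[j])>=abs(d[j-1]) and abs(d[j])>abs(d[j+1])]
    print(a,[(245+j+.5,round(d[j])) for j in i])
```

```text
end [0.5913 0.1368 0.1255] [54.5 92.6  3.3]
sh2 [0.5923 0.1576 0.125 ] [ 54.9 113.4   3.2]
endrimtop [0.5911 0.1416 0.141 ] [38.9 97.3  2.9]
pulL [0.5482 0.0931 0.1986] [-18.5  46.6 -37.5]
pulR [0.6229 0.0892 0.1986] [-18.7  46.7  37.2]
pulTop [0.5857 0.0919 0.235 ] [-55.   47.3  -0.1]
boreL [0.5692 0.0934 0.1986] [-18.5  48.  -16.6]
boreR [0.6019 0.0917 0.1986] [-18.6  48.   16.1]
bossL [0.5581 0.0458 0.1986] [-18.5  -0.1 -25.2]
bossR [0.6082 0.0433 0.1986] [-18.6  -0.   25. ]
42 [(257.5, 48), (273.5, -35), (275.5, 33), (294.5, 29), (297.5, 23), (310.5, -27)]
52 [(257.5, 48), (270.5, -28), (272.5, -32), (274.5, 29), (289.5, -30), (293.5, -64), (297.5, 25), (310.5, -28)]
62 [(257.5, 48), (272.5, -25), (276.5, 23), (289.5, -24), (293.5, -27), (297.5, 21), (310.5, -24)]
```

Run:
```python
from h import *
rows([.5883,.083,.1066],frame([0,0,-1],[.0525,.9986,0]),6)
```

```text
turn/row [-0.0, -0.0004, 0.0002]
[[1.22, 0.65, 0.05], [1.22, 0.64, 0.05], [1.23, 0.64, 0.06], [1.22, 0.65, 0.05], [1.23, 0.64, 0.05], [1.22, 0.65, 0.06]]
```

jog_arm --turn '[[0,-0.0004,0],[0,-0.0004,0],[0,-0.0004,0],[0,-0.0004,0],[0,-0.0004,0],[0,-0.0004,0],[0,0,0],[0,0,0]]' --offset '[[1.22,0.64,0.05],[1.22,0.65,0.05],[1.22,0.64,0.05],[1.22,0.65,0.05],[1.23,0.64,0.06],[1.23,0.65,0.06],[0,0,0],[0,0,0]]' --grip '[1,1,1,1,1,1,1,1]'

```text
t: 18.08
tool_pos: [0.5887, 0.0812, 0.107]
eef_rot: [0.707, 0.019, 0.707, -0.02]
wrist_force: [-0.0, -0.1, -2.0]
grip_width: 0.534
```

Run:
```python
from h import *
s=snap("wrist","w11")
o,p,Rc=pose();print(p,Rc.as_matrix().round(4),o["wrist_force"],o["wrist_torque"],o["grip_width"])
# predicted pixels
for n,q in dict(end=[0,52,0],faceL=[-18.5,46.5,-36.5],faceR=[-18.5,46.5,36.5]).items(): print(n,proj(s,p+Rc.apply(np.array(q)/1000)).round(1))
cv2.imwrite("pics/w11.png",cv2.resize(s["img"][100:295,150:410],(800,600),interpolation=cv2.INTER_CUBIC))
b=snap("top","t11");a=snap("scene","s11")
```

```text
[0.58941114 0.08131052 0.10785578] [[ 1.900e-03  5.610e-02  9.984e-01]
 [-1.000e-03  9.984e-01 -5.600e-02]
 [-1.000e+00 -9.000e-04  2.000e-03]] [-0.24726888 -0.38461721 -2.96157011] [-0.11403652 -0.09666799 -0.03860239] 0.5387147543225368
end [280.2 156.1]
faceL [197.1 173.8]
faceR [363.5 173.8]
```

View pics/w11.png

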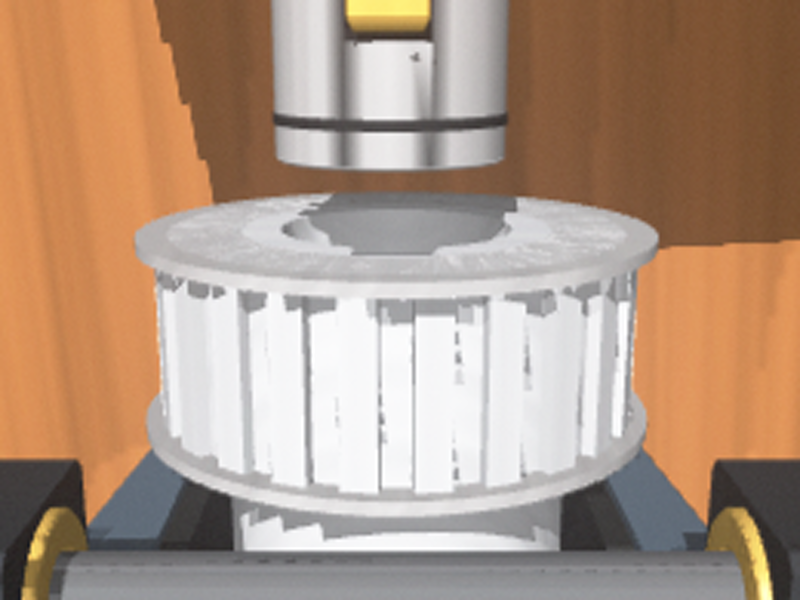

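jog_arm --turn '[[0,0,0],[0,0,0],[0,0,0],[0,0,0],[0,0,0],[0,0,0],[0,0,0],[0,0,0]]' --offset '[[0,0,-0.08],[0,0,0],[0,0,0],[0,0,0],[0,0,0],[0,0,0],[0,0,0],[0,0,0]]' --grip '[1,1,1,1,1,1,1,1]'

```text
t: 18.9
tool_pos: [0.5885, 0.0828, 0.1078]
eef_rot: [0.708, 0.019, 0.706, -0.02]
wrist_force: [0.0, 1.0, -2.8]
grip_width: 0.537
```

```bash
cat >> h.py <<'E'
def edges(s,a,b,lo,hi,th):
    g=cv2.cvtColor(s["img"],cv2.COLOR_BGR2GRAY).astype(float);m=g[a:b,lo:hi].mean(0);d=np.diff(m);o=[]
    for j in range(1,len(d)-1):
        w=np.abs(d[j-1:j+2])
        if w[1]>th and w[1]>=w[0] and w[1]>w[2]: o.append((round(float(lo+j+.5+(w[2]-w[0])/w.sum()),2),int(round(d[j]))))
    return o
E
python3 - <<'E'
from h import *
for k in range(3):
    s=snap("wrist","w12");o,p,Rc=pose();print(p.round(4),Rc.as_matrix()[2].round(4),Rc.as_matrix()[0].round(4),o["wrist_force"].round(2))
print("shaft",edges(s,104,116,230,325,15));print("shaft",edges(s,120,134,230,325,15))
print("flange",edges(s,178,181,185,375,15));print("low fl",edges(s,237,240,190,370,15))
E
```

```text
[0.5885 0.0827 0.1078] [-1.0e+00 -2.0e-04  2.2e-03] [0.0022 0.0552 0.9985] [-0.12 -0.26 -2.93]
[0.5885 0.0827 0.1078] [-1.0e+00 -2.0e-04  2.2e-03] [0.0021 0.0553 0.9985] [ 0.23 -0.2  -2.19]
[0.5885 0.0827 0.1078] [-1.0e+00 -2.0e-04  2.2e-03] [0.0021 0.0552 0.9985] [ 0.15  0.06 -2.53]
shaft [(239.3, 35), (259.53, -21), (261.19, -25), (263.61, 75), (289.63, -72), (294.53, 16), (296.07, 17), (314.36, -25)]
shaft [(239.63, 44), (256.87, -20), (259.52, -22), (262.61, 21), (264.5, 20), (284.34, -25), (286.34, 18), (290.58, -79), (292.64, 15), (294.51, 16), (296.16, 15), (314.06, -20)]
flange [(193.46, 17), (218.54, -16), (256.57, -38), (363.07, -38)]
low fl [(197.48, 17), (204.66, 30), (228.37, -35), (231.7, 36), (248.6, -83), (250.72, 60), (258.83, -21), (272.48, -85), (274.58, 65), (283.98, -52), (305.9, -25), (308.15, 25), (336.86, -49), (338.37, 82), (343.43, -40), (348.24, 39), (351.82, -60), (359.63, -26)]
```

Run:
```python
from h import *
s=load("w12");hsv=cv2.cvtColor(s["img"],cv2.COLOR_BGR2HSV);S=cv2.GaussianBlur(hsv[...,1],(1,1),0).astype(float)
def ext(v):
    r_=S[v];c=278
    th=90
    L=c
    while r_[L]<th and L>150:L-=1
    Rr=c
    while r_[Rr]<th and Rr<420:Rr+=1
    fl=L+(th-r_[L])/(r_[L+1]-r_[L]); fr=Rr-1+(th-r_[Rr-1])/(r_[Rr]-r_[Rr-1])
    return round(fl,2),round(fr,2),round((fl+fr)/2,2)
for v in list(range(138,156,3))+list(range(170,186,2))+list(range(190,250,6)): print(v,ext(v))
```

```text
138 (np.float64(239.36), np.float64(314.55), np.float64(276.96))
141 (np.float64(239.16), np.float64(314.75), np.float64(276.96))
144 (np.float64(239.42), np.float64(314.26), np.float64(276.84))
147 (np.float64(239.43), np.float64(314.33), np.float64(276.88))
150 (np.float64(239.71), np.float64(313.94), np.float64(276.83))
153 (np.float64(239.73), np.float64(313.98), np.float64(276.85))
170 (np.float64(202.09), np.float64(354.92), np.float64(278.51))
172 (np.float64(198.08), np.float64(359.92), np.float64(279.0))
174 (np.float64(194.39), np.float64(362.64), np.float64(278.51))
176 (np.float64(193.32), np.float64(363.77), np.float64(278.55))
178 (np.float64(193.31), np.float64(363.73), np.float64(278.52))
180 (np.float64(193.36), np.float64(363.56), np.float64(278.46))
182 (np.float64(193.45), np.float64(362.73), np.float64(278.09))
184 (np.float64(194.87), np.float64(361.46), np.float64(278.16))
190 (np.float64(199.7), np.float64(356.77), np.float64(278.23))
196 (np.float64(200.14), np.float64(356.62), np.float64(278.38))
202 (np.float64(200.4), np.float64(356.2), np.float64(278.3))
208 (np.float64(200.75), np.float64(355.93), np.float64(278.34))
214 (np.float64(201.14), np.float64(355.53), np.float64(278.34))
220 (np.float64(201.51), np.float64(355.25), np.float64(278.38))
226 (np.float64(201.66), np.float64(355.27), np.float64(278.46))
232 (np.float64(197.66), np.float64(359.02), np.float64(278.34))
238 (np.float64(197.0), np.float64(359.73), np.float64(278.36))
244 (np.float64(198.26), np.float64(358.39), np.float64(278.33))
```

jog_arm --turn '[[0,0,0],[0,0,0],[0,0,0],[0,0,0],[0,0,0],[0,0,0],[0,0,0],[0,0,0]]' --offset '[[0.11,0,-0.07],[0,0.2,0],[0,0.1,0],[0,0.1,0],[0,0,0],[0,0,0],[0,0,0],[0,0,0]]' --grip '[1,1,1,1,1,1,1,1]'

```text
t: 19.72
tool_pos: [0.588, 0.0867, 0.1067]
eef_rot: [0.708, 0.019, 0.706, -0.02]
wrist_force: [0.7, 0.3, -2.2]
grip_width: 0.536
```

```bash
cat >> h.py <<'E'
def ext(s,v,th=90):
    r_=cv2.cvtColor(s["img"],cv2.COLOR_BGR2HSV)[v,:,1].astype(float);L=Rr=278
    while r_[L]<th and L>150:L-=1
    while r_[Rr]<th and Rr<420:Rr+=1
    return round((L+(th-r_[L])/(r_[L+1]-r_[L])+Rr-1+(th-r_[Rr-1])/(r_[Rr]-r_[Rr-1]))/2,2)
E
python3 - <<'E'
from h import *
s=snap("wrist","w13");o,p,Rc=pose();print(p.round(4),Rc.as_matrix()[:2,1].round(4),Rc.as_matrix()[2].round(4),o["wrist_force"].round(2),o["wrist_torque"].round(3))
print([ext(s,v) for v in(144,150,156,160)],[ext(s,v) for v in (176,180,200,214,238)])
b=snap("top","t13");a=snap("scene","s13")
E
```

```text
[0.588  0.0867 0.1067] [0.0553 0.9985] [-1.0e+00 -2.0e-04  2.2e-03] [-0.25  0.18 -2.25] [-0.079 -0.059 -0.035]
[np.float64(278.31), np.float64(278.58), np.float64(278.54), np.float64(278.49)] [np.float64(278.55), np.float64(278.46), np.float64(278.43), np.float64(278.34), np.float64(278.37)]
```

jog_arm --turn '[[0,0,0],[0,0,0],[0,0,0],[0,0,0],[0,0,0],[0,0,0],[0,0,0],[0,0,0]]' --offset '[[0,0.1,0],[0,0.1,0],[0,0.1,0],[0,0.05,0],[0,0.05,0],[0,0,0],[0,0,0],[0,0,0]]' --grip '[1,1,1,1,1,1,1,1]'

```text
t: 20.53
tool_pos: [0.5882, 0.0907, 0.1067]
eef_rot: [0.708, 0.019, 0.706, -0.02]
wrist_force: [-0.2, -0.8, -3.2]
grip_width: 0.536
```

jog_arm --turn '[[0,0,0],[0,0,0],[0,0,0],[0,0,0],[0,0,0],[0,0,0],[0,0,0],[0,0,0]]' --offset '[[0,0.05,0],[0,0.05,0],[0,0.05,0],[0,0.05,0],[0,0,0],[0,0,0],[0,0,0],[0,0,0]]' --grip '[1,1,1,1,1,1,1,1]'

```text
t: 21.2
tool_pos: [0.5883, 0.0927, 0.1067]
eef_rot: [0.708, 0.019, 0.706, -0.02]
wrist_force: [-0.3, 0.3, -2.8]
grip_width: 0.538
```

jog_arm --turn '[[0,0,0],[0,0,0],[0,0,0],[0,0,0],[0,0,0],[0,0,0],[0,0,0],[0,0,0]]' --offset '[[0,0.05,0],[0,0.05,0],[0,0.05,0],[0,0.05,0],[0,0.05,0],[0,0.05,0],[0,0,0],[0,0,0]]' --grip '[1,1,1,1,1,1,1,1]'

```text
t: 21.87
tool_pos: [0.5885, 0.0958, 0.1067]
eef_rot: [0.708, 0.019, 0.706, -0.02]
wrist_force: [0.4, -0.1, -2.8]
grip_width: 0.534
```

Run:
```python
from h import *
s=snap("wrist","w14");o,p,Rc=pose();print(p.round(4),Rc.as_matrix()[:2,1].round(4),o["wrist_force"].round(2),o["wrist_torque"].round(3))
print([ext(s,v) for v in(144,150,156,160)],[ext(s,v) for v in (176,180,200,214,238)])
```

```text
[0.5885 0.0957 0.1067] [0.0553 0.9985] [ 0.41 -1.35 -2.56] [-0.067 -0.111  0.032]
[np.float64(279.67), np.float64(278.55), np.float64(278.52), np.float64(278.55)] [np.float64(278.52), np.float64(278.48), np.float64(278.43), np.float64(278.32), np.float64(278.38)]
```

jog_arm --turn '[[0,0,0],[0,0,0],[0,0,0],[0,0,0],[0,0,0],[0,0,0],[0,0,0],[0,0,0]]' --offset '[[0,0.08,0],[0,0.08,0],[0,0.08,0],[0,0.08,0],[0,0.08,0],[0,0.08,0],[0,0.08,0],[0,0,0]]' --grip '[1,1,1,1,1,1,1,1]'

```text
t: 22.58
tool_pos: [0.5889, 0.1015, 0.1067]
eef_rot: [0.708, 0.019, 0.706, -0.02]
wrist_force: [-0.5, -0.0, -2.1]
grip_width: 0.536
```

jog_arm --turn '[[0,0,0],[0,0,0],[0,0,0],[0,0,0],[0,0,0],[0,0,0],[0,0,0],[0,0,0]]' --offset '[[0,0.08,0],[0,0.08,0],[0,0.08,0],[0,0.08,0],[0,0.08,0],[0,0,0],[0,0,0],[0,0,0]]' --grip '[1,1,1,1,1,1,1,1]'

```text
t: 23.25
tool_pos: [0.5891, 0.1053, 0.1067]
eef_rot: [0.708, 0.019, 0.706, -0.02]
wrist_force: [-0.7, -0.7, -1.7]
grip_width: 0.539
```

Run:
```python
from h import *
s=snap("wrist","w15");o,p,Rc=pose();print(p.round(4),Rc.as_matrix().round(4),o["wrist_force"].round(2),o["wrist_torque"].round(3))
print([ext(s,v) for v in(144,150,156,160)],[ext(s,v) for v in (176,180,200,214,238)])
cv2.imwrite("pics/w15.png",cv2.resize(s["img"][90:210,200:360],(800,600),interpolation=cv2.INTER_CUBIC))
```

```text
[0.5891 0.1053 0.1067] [[ 2.300e-03  5.530e-02  9.985e-01]
 [-3.000e-04  9.985e-01 -5.530e-02]
 [-1.000e+00 -2.000e-04  2.300e-03]] [-0.07 -1.09 -3.41] [-0.123 -0.078  0.022]
[np.float64(261.5), np.float64(-inf), np.float64(278.0), np.float64(274.67)] [np.float64(278.53), np.float64(278.47), np.float64(278.55), np.float64(278.33), np.float64(278.37)]h.py:61: RuntimeWarning: divide by zero encountered in scalar divide
  return round((L+(th-r_[L])/(r_[L+1]-r_[L])+Rr-1+(th-r_[Rr-1])/(r_[Rr]-r_[Rr-1]))/2,2)
```

jog_arm --turn '[[0,0,0],[0,0,0],[0,0,0],[0,0,0],[0,0,0],[0,0,0],[0,0,0],[0,0,0]]' --offset '[[0,0.04,0],[0,0.04,0],[0,0.04,0],[0,0.04,0],[0,0.04,0],[0,0.04,0],[0,0.02,0],[0,0,0]]' --grip '[1,1,1,1,1,1,1,1]'

```text
t: 23.97
tool_pos: [0.5892, 0.108, 0.1067]
eef_rot: [0.708, 0.019, 0.706, -0.02]
wrist_force: [-0.1, 0.6, -3.0]
grip_width: 0.538
```

jog_arm --turn '[[0,0,0],[0,0,0],[0,0,0],[0,0,0],[0,0,0],[0,0,0],[0,0,0],[0,0,0]]' --offset '[[0,0.04,0],[0,0.03,0],[0,0.03,0],[0,0.02,0],[0,0.02,0],[0,0.02,0],[0,0,0],[0,0,0]]' --grip '[1,1,1,1,1,1,1,1]'

```text
t: 24.63
tool_pos: [0.5893, 0.1095, 0.1067]
eef_rot: [0.708, 0.019, 0.706, -0.02]
wrist_force: [-0.5, 0.4, -2.9]
grip_width: 0.538
```

jog_arm --turn '[[0,0,0],[0,0,0],[0,0,0],[0,0,0],[0,0,0],[0,0,0],[0,0,0],[0,0,0]]' --offset '[[0,0.03,0],[0,0.03,0],[0,0.03,0],[0,0.03,0],[0,0.03,0],[0,0.03,0],[0,0,0],[0,0,0]]' --grip '[1,1,1,1,1,1,1,1]'

```text
t: 25.3
tool_pos: [0.5894, 0.1113, 0.1067]
eef_rot: [0.708, 0.019, 0.706, -0.02]
wrist_force: [-0.2, -0.4, -3.2]
grip_width: 0.537
```

jog_arm --turn '[[0,0,0],[0,0,0],[0,0,0],[0,0,0],[0,0,0],[0,0,0],[0,0,0],[0,0,0]]' --offset '[[0,0.04,0],[0,0.04,0],[0,0.04,0],[0,0.04,0],[0,0.04,0],[0,0,0],[0,0,0],[0,0,0]]' --grip '[1,1,1,1,1,1,1,1]'

```text
t: 25.97
tool_pos: [0.5895, 0.1133, 0.1067]
eef_rot: [0.708, 0.019, 0.706, -0.02]
wrist_force: [-0.1, 0.3, -2.8]
grip_width: 0.536
```

Run:
```python
from h import *
s=snap("wrist","w16");o,p,Rc=pose();print(p.round(4),Rc.as_matrix().round(4),o["wrist_force"].round(2),o["wrist_torque"].round(3))
# yellow key extent (length along v and lateral)
h=cv2.cvtColor(s["img"],cv2.COLOR_BGR2HSV);m=cv2.inRange(h[:230],(18,90,80),(38,255,255));n,l,st,c=cv2.connectedComponentsWithStats(m)
print([(st[i].tolist(),c[i].round(1).tolist()) for i in range(1,n) if st[i,4]>40])
# face near-bore row: predict
print(proj(s,p+Rc.apply([-.0185-.0206,.0465,0])),proj(s,p+Rc.apply([-.0185-.0365,.0465,0])))
```

```text
[0.5895 0.1133 0.1067] [[ 2.200e-03  5.530e-02  9.985e-01]
 [-3.000e-04  9.985e-01 -5.530e-02]
 [-1.000e+00 -2.000e-04  2.300e-03]] [-0.11 -0.29 -2.  ] [-0.111 -0.127 -0.027]
[([265, 96, 28, 87, 2307], [278.2, 138.7])]
[278.76611092 182.87936189] [278.76124458 191.98146219]
```

jog_arm --turn '[[0,0,0],[0,0,0],[0,0,0],[0,0,0],[0,0,0],[0,0,0],[0,0,0],[0,0,0]]' --offset '[[0,0.06,0],[0,0.06,0],[0,0.06,0],[0,0.06,0],[0,0.06,0],[0,0.06,0],[0,0.06,0],[0,0.06,0]]' --grip '[1,1,1,1,1,1,1,1]'

```text
t: 26.68
tool_pos: [0.5898, 0.1182, 0.1067]
eef_rot: [0.708, 0.019, 0.706, -0.02]
wrist_force: [0.2, 0.8, -2.9]
grip_width: 0.54
```

jog_arm --turn '[[0,0,0],[0,0,0],[0,0,0],[0,0,0],[0,0,0],[0,0,0],[0,0,0],[0,0,0]]' --offset '[[0,0.08,0],[0,0.08,0],[0,0.08,0],[0,0.08,0],[0,0.08,0],[0,0.08,0],[0,0.08,0],[0,0.08,0]]' --grip '[1,1,1,1,1,1,1,1]'

```text
t: 27.35
tool_pos: [0.5901, 0.1246, 0.1067]
eef_rot: [0.708, 0.019, 0.706, -0.02]
wrist_force: [1.0, 0.8, -2.7]
grip_width: 0.535
```

Run:
```python
from h import *
s=snap("wrist","w17");o,p,Rc=pose();print(p.round(4),Rc.as_matrix().round(4),o["wrist_force"].round(2),o["wrist_torque"].round(3))
h=cv2.cvtColor(s["img"],cv2.COLOR_BGR2HSV);m=cv2.inRange(h[:230],(18,90,80),(38,255,255));n,l,st,c=cv2.connectedComponentsWithStats(m)
print([(st[i].tolist(),c[i].round(1).tolist()) for i in range(1,n) if st[i,4]>40])
```

```text
[0.5901 0.1247 0.1067] [[ 2.300e-03  5.520e-02  9.985e-01]
 [-1.000e-04  9.985e-01 -5.520e-02]
 [-1.000e+00 -0.000e+00  2.300e-03]] [-0.63  0.69 -2.89] [-0.056 -0.092 -0.011]
[([265, 127, 27, 56, 1467], [278.3, 154.4])]
```

jog_arm --turn '[[0,0,0],[0,0,0],[0,0,0],[0,0,0],[0,0,0],[0,0,0],[0,0,0],[0,0,0]]' --offset '[[0,0.1,0],[0,0.1,0],[0,0.1,0],[0,0.1,0],[0,0.1,0],[0,0.1,0],[0,0.1,0],[0,0.1,0]]' --grip '[1,1,1,1,1,1,1,1]'

```text
t: 28.07
tool_pos: [0.5906, 0.1326, 0.1067]
eef_rot: [0.708, 0.019, 0.706, -0.02]
wrist_force: [-0.5, -0.1, -3.4]
grip_width: 0.539
```

jog_arm --turn '[[0,0,0],[0,0,0],[0,0,0],[0,0,0],[0,0,0],[0,0,0],[0,0,0],[0,0,0]]' --offset '[[0,0.1,0],[0,0.1,0],[0,0.1,0],[0,0.1,0],[0,0.1,0],[0,0.1,0],[0,0.1,0],[0,0.1,0]]' --grip '[1,1,1,1,1,1,1,1]'

```text
t: 28.73
tool_pos: [0.591, 0.1405, 0.1067]
eef_rot: [0.708, 0.019, 0.706, -0.02]
wrist_force: [-0.5, 0.6, -2.2]
grip_width: 0.54
```

Run:
```python
from h import *
s=snap("wrist","w18");o,p,Rc=pose();print(p.round(4),Rc.as_matrix().round(4),o["wrist_force"].round(2),o["wrist_torque"].round(3))
h=cv2.cvtColor(s["img"],cv2.COLOR_BGR2HSV);m=cv2.inRange(h[:230],(18,90,80),(38,255,255));n,l,st,c=cv2.connectedComponentsWithStats(m)
print([(st[i].tolist(),c[i].round(1).tolist()) for i in range(1,n) if st[i,4]>40])
```

```text
[0.591  0.1407 0.1067] [[ 2.300e-03  5.520e-02  9.985e-01]
 [-1.000e-04  9.985e-01 -5.520e-02]
 [-1.000e+00  0.000e+00  2.300e-03]] [ 0.54  0.26 -2.48] [-0.08  -0.041  0.025]
[([266, 167, 26, 16, 375], [278.3, 175.1])]
```

jog_arm --turn '[[0,0,0],[0,0,0],[0,0,0],[0,0,0],[0,0,0],[0,0,0],[0,0,0],[0,0,0]]' --offset '[[0,0.12,0],[0,0.12,0],[0,0.12,0],[0,0.12,0],[0,0.12,0],[0,0.12,0],[0,0.12,0],[0,0.12,0]]' --grip '[1,1,1,1,1,1,1,1]'

```text
t: 29.45
tool_pos: [0.5915, 0.1502, 0.1067]
eef_rot: [0.708, 0.019, 0.706, -0.02]
wrist_force: [0.2, -0.2, -3.2]
grip_width: 0.538
```

jog_arm --turn '[[0,0,0],[0,0,0],[0,0,0],[0,0,0],[0,0,0],[0,0,0],[0,0,0],[0,0,0]]' --offset '[[0,0.05,0],[0,0.04,0],[0,0.04,0],[0,0.03,0],[0,0.03,0],[0,0.03,0],[0,0.03,0],[0,0,0]]' --grip '[1,1,1,1,1,1,1,1]'

```text
t: 30.12
tool_pos: [0.5917, 0.1526, 0.1067]
eef_rot: [0.708, 0.019, 0.706, -0.02]
wrist_force: [-0.0, 0.8, -3.1]
grip_width: 0.536
```

jog_arm --turn '[[0,0,0],[0,0,0],[0,0,0],[0,0,0],[0,0,0],[0,0,0],[0,0,0],[0,0,0]]' --offset '[[0,0.03,0],[0,0.03,0],[0,0.03,0],[0,0.03,0],[0,0.03,0],[0,0.03,0],[0,0,0],[0,0,0]]' --grip '[1,1,1,1,1,1,1,1]'

```text
t: 30.78
tool_pos: [0.5918, 0.1544, 0.1067]
eef_rot: [0.708, 0.019, 0.706, -0.02]
wrist_force: [-0.9, 0.2, -3.0]
grip_width: 0.538
```

jog_arm --turn '[[0,0,0],[0,0,0],[0,0,0],[0,0,0],[0,0,0],[0,0,0],[0,0,0],[0,0,0]]' --offset '[[0,0.02,0],[0,0.02,0],[0,0.02,0],[0,0.02,0],[0,0.02,0],[0,0.02,0],[0,0,0],[0,0,0]]' --grip '[1,1,1,1,1,1,1,1]'

```text
t: 31.45
tool_pos: [0.5918, 0.1549, 0.1067]
eef_rot: [0.708, 0.019, 0.706, -0.02]
wrist_force: [1.0, -4.3, -2.6]
grip_width: 0.536
```

jog_arm --turn '[[0,0,0],[0,0,0],[0,0,0],[0,0,0],[0,0,0],[0,0,0],[0,0,0],[0,0,0]]' --offset '[[0,0.02,0],[0,0.02,0],[0,0.02,0],[0,0.02,0],[0,0.02,0],[0,0.02,0],[0,0,0],[0,0,0]]' --grip '[1,1,1,1,1,1,1,1]'

```text
t: 32.12
tool_pos: [0.5918, 0.156, 0.1067]
eef_rot: [0.708, 0.019, 0.706, -0.02]
wrist_force: [0.1, -6.4, -1.9]
grip_width: 0.536
```

jog_arm --turn '[[0,0,0],[0,0,0],[0,0,0],[0,0,0],[0,0,0],[0,0,0],[0,0,0],[0,0,0]]' --offset '[[0,0.02,0],[0,0.02,0],[0,0.02,0],[0,0.02,0],[0,0.02,0],[0,0,0],[0,0,0],[0,0,0]]' --grip '[1,1,1,1,1,1,1,1]'

```text
t: 32.78
tool_pos: [0.5918, 0.156, 0.1067]
eef_rot: [0.707, 0.018, 0.706, -0.021]
wrist_force: [-1.1, -8.6, -2.0]
grip_width: 0.534
```

jog_arm --turn '[[0,0,0],[0,0,0],[0,0,0],[0,0,0],[0,0,0],[0,0,0],[0,0,0],[0,0,0]]' --offset '[[0,0.02,0],[0,0.02,0],[0,0.02,0],[0,0.02,0],[0,0.02,0],[0,0,0],[0,0,0],[0,0,0]]' --grip '[1,1,1,1,1,1,1,1]'

```text
t: 33.45
tool_pos: [0.5918, 0.1559, 0.1067]
eef_rot: [0.707, 0.018, 0.706, -0.021]
wrist_force: [-0.8, -12.3, -1.4]
grip_width: 0.534
```

jog_arm --turn '[[0,0,0],[0,0,0],[0,0,0],[0,0,0],[0,0,0],[0,0,0],[0,0,0],[0,0,0]]' --offset '[[0,0.02,0],[0,0.02,0],[0,0.02,0],[0,0.02,0],[0,0,0],[0,0,0],[0,0,0],[0,0,0]]' --grip '[1,1,1,1,1,1,1,1]'

```text
t: 34.12
tool_pos: [0.5918, 0.156, 0.1067]
eef_rot: [0.707, 0.017, 0.706, -0.022]
wrist_force: [-0.1, -14.0, -0.8]
grip_width: 0.535
```

Run:
```python
from h import *
s=snap("wrist","w19");o,p,Rc=pose();print(p.round(4),Rc.as_matrix().round(4),o["wrist_force"].round(2),o["wrist_torque"].round(3))
h=cv2.cvtColor(s["img"],cv2.COLOR_BGR2HSV);m=cv2.inRange(h[:230],(18,90,80),(38,255,255));n,l,st,c=cv2.connectedComponentsWithStats(m)
print([(st[i].tolist(),c[i].round(1).tolist()) for i in range(1,n) if st[i,4]>10])
g=cv2.cvtColor(s["img"],cv2.COLOR_BGR2GRAY)
for v in range(120,200,2): print(v,g[v,262:296:4],end="; ")
```

```text
[0.5918 0.1559 0.1067] [[ 0.0013  0.0547  0.9985]
 [-0.0065  0.9985 -0.0547]
 [-1.     -0.0065  0.0016]] [ -1.14 -14.04   1.22] [-2.345 -0.123 -0.215]
[]
120 [145 144 146 147 143 144 142 144 144]; 122 [181 180 182 179 180 180 181 180 180]; 124 [187 185 186 187 186 187 185 185 187]; 126 [189 188 186 187 189 188 187 187 187]; 128 [186 188 188 189 188 188 188 187 187]; 130 [184 184 184 184 184 185 184 184 183]; 132 [175 174 175 174 172 173 176 172 175]; 134 [162 164 162 160 161 162 164 164 162]; 136 [151 151 151 150 151 151 149 151 152]; 138 [136 137 136 137 138 136 137 136 138]; 140 [122 121 124 123 123 120 121 121 121]; 142 [96 96 97 96 94 98 96 95 97]; 144 [78 82 83 84 82 80 81 83 81]; 146 [ 82  85 133 136 136  91  81  80  84]; 148 [79 80 82 84 84 83 80 82 82]; 150 [85 81 84 86 83 82 79 81 82]; 152 [ 86  86  83  83 139 135 138 138 141]; 154 [139 134 134 135 135 134 135 134 136]; 156 [128 130 124 124 126 124 125 124 128]; 158 [118 119 116 116 130 120 116 115 118]; 160 [108 107 134 143 136 132 131 124 104]; 162 [132 141 139 142 138 132 134 134 133]; 164 [138 139 141 143 139 135 133 135 136]; 166 [140 139 140 143 138 133 131 135 135]; 168 [138 139 140 143 139 133 135 133 138]; 170 [138 141 141 145 140 135 135 137 136]; 172 [138 140 142 143 138 133 135 136 136]; 174 [138 140 140 144 140 136 135 137 135]; 176 [139 142 142 144 140 136 136 137 137]; 178 [91 91 93 93 92 94 92 94 90]; 180 [87 87 89 87 86 89 88 88 85]; 182 [83 85 87 87 87 85 86 87 87]; 184 [109 117 124 126 117 124 117 110 112]; 186 [184 186 205 218 174 217 178 179 179]; 188 [186 186 192 223 185 186 188 188 187]; 190 [185 188 190 191 185 185 189 189 189]; 192 [197 199 191 187 187 186 188 187 198]; 194 [232 235 239 232 234 234 234 232 231]; 196 [232 237 236 233 233 232 235 231 232]; 198 [175 177 179 194 194 195 179 174 175];
```

jog_arm --turn '[[0,0,0],[0,0,0],[0,0,0],[0,0,0],[0,0,0],[0,0,0],[0,0,0],[0,0,0]]' --offset '[[0,0.03,0],[0,0,0],[0,0,0],[0,0,0],[0,0,0],[0,0,0],[0,0,0],[0,0,0]]' --grip '[1,1,1,1,1,1,1,1]'

```text
t: 34.83
tool_pos: [0.5918, 0.1559, 0.1067]
eef_rot: [0.707, 0.017, 0.706, -0.022]
wrist_force: [-0.3, -14.4, -0.2]
grip_width: 0.538
```

jog_arm --turn '[[0,0,0],[0,0,0],[0,0,0],[0,0,0],[0,0,0],[0,0,0],[0,0,0],[0,0,0]]' --offset '[[0,-0.08,0],[0,-0.08,0],[0,-0.06,0],[0,-0.04,0],[0,0,0],[0,0,0],[0,0,0],[0,0,0]]' --grip '[1,1,1,1,1,1,1,1]'

```text
t: 35.5
tool_pos: [0.5918, 0.156, 0.1067]
eef_rot: [0.707, 0.019, 0.706, -0.02]
wrist_force: [-0.9, -7.2, -1.2]
grip_width: 0.534
```

jog_arm --turn '[[0,0,0],[0,0,0],[0,0,0],[0,0,0],[0,0,0],[0,0,0],[0,0,0],[0,0,0]]' --offset '[[0,-0.06,0],[0,-0.06,0],[0,0,0],[0,0,0],[0,0,0],[0,0,0],[0,0,0],[0,0,0]]' --grip '[1,1,1,1,-0.3,-0.6,-1,-1]'

```text
t: 36.17
tool_pos: [0.5923, 0.1569, 0.1072]
eef_rot: [0.708, 0.02, 0.706, -0.019]
wrist_force: [0.3, -0.2, -0.6]
grip_width: 0.797
```

jog_arm --turn '[[0,0,0],[0,0,0],[0,0,0],[0,0,0],[0,0,0],[0,0,0],[0,0,0],[0,0,0]]' --offset '[[0,0,0],[0,0,0],[0,-0.2,0],[0,-0.2,0],[-1,0,0],[-1.5,0,0],[-1.5,0,0],[0,0,0]]' --grip '[-1,-1,-1,-1,-1,-1,-1,-1]'

```text
t: 36.83
tool_pos: [0.5937, 0.1524, 0.1505]
eef_rot: [0.71, 0.02, 0.704, -0.019]
wrist_force: [0.6, -0.0, 1.2]
grip_width: 1.0
```

Run:
```python
from h import *
s=snap("wrist","w20");o,p,Rc=pose();print(p.round(4),o["wrist_force"].round(2),o["wrist_torque"].round(3),o["grip_width"])
print("rows",edges({"img":s["img"].transpose(1,0,2)},270,287,80,300,8))
for y in np.array([.2015,.2025]): print("shoulder/face top px",proj(s,[.594,y,.125+.0365]),proj(s,[.593,y-.028,.1615]))
print("boss end",proj(s,[.5905,.2015-.054,.15]))
```

```text
[0.5928 0.1523 0.1489] [ 0.11 -0.38  0.  ] [-0.004 -0.029 -0.045] 0.9998231214475365
rows [(109.56, 33), (117.73, -11), (119.47, -11), (121.51, -10), (125.42, -20), (128.71, 14), (133.25, 40), (152.77, -36), (159.51, 66), (162.67, 32), (167.57, -26), (170.44, 44), (173.21, 25), (212.52, 9), (215.41, -28), (217.4, 31), (221.1, -33), (227.55, 11), (231.93, 41), (235.41, -43), (245.03, 40), (261.29, -105), (263.35, 44), (266.69, 58), (270.78, -69), (278.48, -14), (280.87, 9), (283.44, 21)]
shoulder/face top px [273.75927166 165.60787498] [275.1538374 223.6316647]
shoulder/face top px [273.62955228 163.44329567] [275.0318587  221.64973259]
boss end [273.35123382 263.80861628]
```

jog_arm --turn '[[0,0,0],[0,0,0],[0,0,0],[0,0,0],[0,0,0],[0,0,0],[0,0,0],[0,0,0]]' --offset '[[-1.5,0,0],[-1.5,0,0],[0,-1.2,0],[0,-1.2,0],[0,0,0],[0,0,0],[0,0,0],[0,0,0]]' --grip '[-1,-1,-1,-1,-1,-1,-1,-1]'

```text
t: 37.55
tool_pos: [0.5898, 0.128, 0.1759]
eef_rot: [0.707, 0.02, 0.706, -0.02]
wrist_force: [0.1, 0.7, -0.3]
grip_width: 1.002
```

Run:
```python
from h import *
s=snap("wrist","w21");o,p,Rc=pose();print(p.round(4),"cam",s["extrinsics"][:3,3].round(4),o["wrist_force"].round(2))
e=edges({"img":s["img"].transpose(1,0,2)},276,282,150,320,10);print(e)
g=cv2.cvtColor(s["img"],cv2.COLOR_BGR2GRAY);print(g[160:290,278].tolist())
print("u of axis",proj(s,[.594,.2015,.1615]))
for n,y,z in(("shoulder rim",.2015,.148),("face flange",.2015,.1615),("flange outer",.1735,.1615),("boss end",.1475,.150),("shaft end",.1375,.141)): print(n,proj(s,[.592,y,z]).round(1))
# pulley/shaft lateral centres
print([ (v,ext(s,v)) for v in (215,225,240,250,255,268,270,276)])
```

```text
[0.59   0.1282 0.1761] cam [0.5938 0.2007 0.3472] [ 0.18 -0.61  0.65]
[(151.71, 14), (156.65, 13), (158.8, -30), (162.69, -56), (172.52, 26), (176.53, 54), (179.65, -99), (189.08, 96), (204.67, -80), (206.26, -49), (208.69, 46), (212.56, 89), (216.14, -62), (242.59, 21), (244.4, 10), (247.24, -12), (253.54, 21), (257.54, 21), (278.64, -54), (283.28, 18), (305.67, -15), (307.45, 12), (311.34, 74)]
[238, 242, 242, 184, 166, 166, 168, 171, 171, 169, 170, 168, 169, 171, 173, 174, 174, 249, 251, 202, 100, 77, 76, 75, 79, 77, 75, 75, 78, 118, 249, 252, 252, 252, 252, 252, 252, 253, 253, 253, 253, 253, 252, 252, 240, 162, 123, 76, 65, 117, 140, 143, 142, 232, 238, 238, 179, 113, 104, 103, 104, 103, 102, 102, 103, 102, 101, 105, 100, 104, 102, 100, 100, 100, 101, 101, 100, 103, 101, 100, 102, 101, 101, 103, 104, 166, 170, 117, 102, 100, 102, 103, 103, 105, 167, 174, 170, 171, 173, 171, 173, 173, 173, 172, 171, 172, 170, 172, 173, 172, 172, 171, 172, 173, 173, 172, 171, 172, 171, 115, 105, 116, 122, 126, 146, 146, 141, 145, 148, 151]
u of axis [278.83860565 110.46411064]
shoulder rim [275.2 110.8]
face flange [274.9 110.7]
flange outer [278.  165.1]
boss end [280.6 206.5]
shaft end [281.4 218.4]
[(215, np.float64(280.11)), (225, np.float64(278.0)), (240, np.float64(279.12)), (250, np.float64(295.0)), (255, np.float64(280.38)), (268, np.float64(278.0)), (270, np.float64(-inf)), (276, np.float64(285.88))]h.py:61: RuntimeWarning: divide by zero encountered in scalar divide
  return round((L+(th-r_[L])/(r_[L+1]-r_[L])+Rr-1+(th-r_[Rr-1])/(r_[Rr]-r_[Rr-1]))/2,2)
```

Run:
```python
from h import *
s=load("w21");g=cv2.cvtColor(s["img"],cv2.COLOR_BGR2GRAY)
for u in(262,278,294): print(u,g[80:130,u].tolist())
x=g[196:222,270:288].astype(float).mean(1);print(x.round())
# subpixel: boss end drop & shaft end drop -> axial positions
def y_at(v,z): return atz(s,280.5,v,z)[1]
print("boss end y",y_at(205.2,.15),"shaft end y",y_at(216.1,.141),"shaft end bevel base",y_at(216.1,.1405))
for v in range(84,126,4): print(v,round(y_at(v,.148),4),round(y_at(v,.1615),4))
```

```text
262 [147, 154, 155, 149, 142, 131, 124, 114, 110, 102, 98, 105, 133, 138, 138, 137, 137, 137, 138, 139, 123, 90, 88, 90, 88, 86, 91, 89, 150, 231, 237, 239, 183, 159, 159, 161, 162, 246, 251, 251, 252, 251, 251, 251, 252, 252, 252, 252, 252, 252]
278 [86, 89, 87, 139, 139, 131, 123, 139, 141, 143, 143, 143, 143, 144, 144, 144, 142, 144, 144, 145, 113, 94, 92, 92, 91, 92, 91, 89, 152, 233, 238, 237, 250, 252, 252, 195, 172, 173, 170, 250, 252, 253, 253, 253, 253, 253, 253, 253, 252, 252]
294 [80, 83, 145, 144, 136, 131, 121, 114, 105, 95, 85, 113, 132, 134, 135, 136, 135, 136, 136, 136, 121, 88, 89, 85, 88, 87, 89, 85, 144, 227, 232, 231, 246, 247, 189, 165, 166, 165, 169, 167, 247, 250, 250, 249, 250, 250, 250, 251, 251, 251]
[252. 252. 253. 253. 253. 252. 252. 252. 239. 154. 113.  74.  65. 113.
 144. 147. 152. 201. 205. 206. 152. 110. 104. 103. 103. 102.]
boss end y 0.14830252913537828 shaft end y 0.13898692131594872 shaft end bevel base 0.1388373508718752
84 0.2152 0.2143
88 0.2132 0.2123
92 0.2111 0.2104
96 0.2091 0.2085
100 0.207 0.2066
104 0.2049 0.2046
108 0.2028 0.2027
112 0.2007 0.2007
116 0.1986 0.1987
120 0.1964 0.1967
124 0.1943 0.1947
```

Run:
```python
from rig import r
print(r.sign_off())
```

```text
the job is handed in; nothing more can be done
None
```

The job is handed in: the key is in the keyseat and the pulley is on over it, home against the shoulder by my measurements. No verdict came back, so what follows is from my own checks.

- **Key:** I laid the brass key in the seat and let it go. It met the seat floor at the expected height with about 2 N, and the wrist picture afterwards showed it straight and central in the shaft.
- **Pulley:** I took the silver pulley from the V-block and slid it on, toothed side first. There was no noticeable force until it met the shoulder, and the key was seen going into the keyway.
- **Seating push:** The shaft floated in about 1 mm and then stopped firmly. I built the push up to 14.4 N by the wrist reading, a little under the 15 N asked for, held it for over a second, eased off and opened the fingers.
- **Last checks:** The gripper was clear with no load on the wrist. The pulley face measured within about 0.5 mm of the shoulder, which is about the error of the measurement. I did not measure the key's height or the pulley's roll again after fitting.
- **What disagreed:** A rough height estimate from how wide the shaft and pulley looked put the pulley 3 to 4 mm low. That method is too coarse to trust, so I went by the arm's own heights, and the free slide on supports that.
- **Picture limit:** The twelve pictures ran out before the pulley reached the key. Everything after that was checked by force readings and pixel measurements, not by eye.

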